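# Open the capped ports of a dust manifold and stow the caps

## Robot

A 6-joint arm with a two-finger parallel gripper is mounted at the origin on the work surface. World frame = base frame: x ahead of the robot, y to its left, z up, the work surface at z = 0. Lengths are in m, angles in degrees, forces in N, time in s.
With the tool pointing down it reaches from about 0.375 to 0.9 m from the base axis. Payload 3.1 kg.
Tool frame: the origin (TCP) lies between the finger pads; the fingertips stand 11 mm ahead of it and the grasp point (between the pads) lies 8 mm behind it; x points along the fingers, y is the direction in which the jaws open and shut, and the axes are right-handed (so a half turn about x gives the same grasp; the last joint's range is limited). The gripper opens to 87 mm and grips with 3 to 60 N. Pads are 19 mm wide; open, the fingers measure 117 mm over their backs; the gripper's body (75 mm by 190 mm) begins 51 mm behind the grasp point.
Start: joints at [-75.373, 30.224, 82.088, -0, 67.689, -10.227], TCP at [0.263, -0.567, 0.234] pointing down, gripper open.
Joint ranges: [-176.69, 176.69], [-43.24, 126.21], [12.49, 139.97], [-82, 262], [0, 151.66], [-163.58, 163.58]. Speed limits (degrees/s): [159.86, 159.86, 180, 180, 180, 180].

## Interface

Orientations are given as a 3x3 rotation matrix whose columns are the frame's x, y, z axes.
In Python, from rig import bot gives the robot as it stands.
- The arm moves only by the shell command python3 -m inch 'ROWS' [OPENING]. ROWS is a JSON object of lists of equal length, an entry for each row: "dp": the shift along the tool's x, y, z in mm, a list of three; "yaw": the turn about the tool's x in degrees. In form: {"dp": [[tx, ty, tz], ...], "yaw": [yaw, ...]}. A call has 1 to 20 rows; each row shifts and turns the commanded pose from where the row before left it, along the tool's axes as they then stand; what a row does not reach is not made up. A row lasts 1/12 s, in which the tool goes at most 41.7 mm and 7.16 degrees, less where a joint would pass 70% of its speed; a pose out of reach is approached as far as the arm can. A call is refused whole if a number of a shift passes 41.7 or a number of a turn 7.16, either way. A call with a gripper value outside its range is refused whole. OPENING is the finger opening in mm, from 0 to 87, set as the call begins (- or left out, the last holds). The fingers move at their own pace and stop on an object; the grip force is fixed at half the most. Time passes only in rows, so rows that do not move let the fingers close. It gives the time, the measured TCP pose, the force and the opening at its end, in the units of the state.
- bot.read_state(): the state, without advancing time (a new reading comes with each control period).
- bot.capture(name): name is "side" or "top" or "wrist"; returns a dict with "color" (480x640x3 uint8, red, green, blue), "intrinsics" (3x3 intrinsics, pixels), "pose" (4x4, takes a point from camera to world coordinates). Camera axes: x right, y down, z forward; pixel columns grow to the right and rows downward; lengths in m; the calibration is good to about 2 mm. The wrist camera is an equidistant fisheye: a pixel r from the principal point sees the ray r / f radians off the axis. A picture is of the moment at which its call begins. There is no depth.
- bot.hand_in(): hands the job in, once; it reports no verdict.
The state is a dict: "time_s": time; "joint_positions": joint angles; "qvel": joint speeds; "tau": joint torques, N m; "position": TCP position; "tcp_rot": TCP orientation; "force": force on the tool from outside, world axes, zero at the start; "moment": the same for the moment, N m; "opening": opening from 0.0 (shut) to 1.0 (fully open).
Only numpy, scipy, OpenCV 4.12 (cv2) and the standard library are available. Lean on these libraries where they do the work, as an engineer would, in place of code of your own. Each camera call takes 0.05 s, during which the arm holds its last target.

## Task

Get the dust-extraction manifold ready for work: hook the C-shaped puller under each snug blanking cap that is fitted on it, pull it straight up until it pops off (never take hold of a fitted cap with the fingers), and put every cap into the open storage tub. Only when all the caps are in, snap the tub's lid fully home, clipped at both ends. Leave the damper dial's pointer turned to the steel index tab and the puller standing upright in the middle of its cork pad, and do not disturb the other things on the bench.

Things in the scene. Friction and masses are not known exactly. Their poses are not given: they have to be found in the camera images.
- manifold: Fixed aluminium duct box, 110 (x) x 480 (y) x 80 mm high; origin at the centre of its underside, z up. On its flat top: a row of four upright steel spigots, 32 mm diameter and 36 mm high, at local y = -190, -100, -10 and +80 mm (x = 0), and the damper dial at local y = +180 mm. Two or three of the spigots carry caps, the others are bare.
- port1 (a point): Foot of spigot 1 on the manifold's top face (local y = -190 mm): where the origin of cap1 lies while it is fitted.
- port2 (a point): Foot of spigot 2 on the manifold's top face (local y = -100 mm): where the origin of cap2 lies while it is fitted.
- port3 (a point): Foot of spigot 3 on the manifold's top face (local y = -10 mm): where the origin of cap3 lies while it is fitted.
- port4 (a point): Foot of spigot 4 on the manifold's top face (local y = 80 mm): where the origin of cap4 lies while it is fitted.
- cap1: Black mushroom cap, 60 g, None if absent; starts fitted on port1. Head 66 mm diameter, 10 mm thick, on a skirt 46 mm diameter, 38 mm tall; origin at the centre of the skirt's lower end, z up. Fitted, the skirt stands on the manifold's top: 38 mm free under the head's overhanging rim. Comes off with an 8 to 20 N straight pull: free of its catches after 12 mm, of the spigot after 36 mm.
- cap2: Black mushroom cap, 60 g, None if absent; starts fitted on port2. Head 66 mm diameter, 10 mm thick, on a skirt 46 mm diameter, 38 mm tall; origin at the centre of the skirt's lower end, z up. Fitted, the skirt stands on the manifold's top: 38 mm free under the head's overhanging rim. Comes off with an 8 to 20 N straight pull: free of its catches after 12 mm, of the spigot after 36 mm.
- cap3: Black mushroom cap, 60 g, None if absent; starts fitted on port3. Head 66 mm diameter, 10 mm thick, on a skirt 46 mm diameter, 38 mm tall; origin at the centre of the skirt's lower end, z up. Fitted, the skirt stands on the manifold's top: 38 mm free under the head's overhanging rim. Comes off with an 8 to 20 N straight pull: free of its catches after 12 mm, of the spigot after 36 mm.
- cap4: Black mushroom cap, 60 g, None if absent; starts fitted on port4. Head 66 mm diameter, 10 mm thick, on a skirt 46 mm diameter, 38 mm tall; origin at the centre of the skirt's lower end, z up. Fitted, the skirt stands on the manifold's top: 38 mm free under the head's overhanging rim. Comes off with an 8 to 20 N straight pull: free of its catches after 12 mm, of the spigot after 36 mm.
- puller: C-shaped steel puller, wooden grip, 280 g, 110 mm tall, stands on its fork. Origin: underside, at the spot between the tines where the cap's axis belongs; z up, x towards the tine tips. An upright spine (x -48 to -38 mm) and a top arm (underside at z 62 mm) carry the grip. Slide the fork in along +x under the cap's head, then raise it; the popped cap rides on the tines.
- puller_fork (a point): On the puller's fork, between the tines, 6 mm above its origin: the level of the fork's top face. Fork 6 mm thick: two tines 12 mm wide, 50 mm apart inside, 74 mm over the outsides, from x = -42 to tips at x = +28 mm; the cross-plate behind the cap ends at x = -30 mm.
- puller_grip (a point): Middle of the puller's wooden grip block, 90 mm above its origin: 50 (x) x 22 (y) x 40 mm (z 70 to 110 mm), right above the cap's axis. Hold it from above across its 22 mm (along y).
- pad: Fixed cork pad for the puller, 120 x 120 x 4 mm; origin at the centre of its underside.
- tub: Fixed open grey plastic tub, outside 120 (x) x 240 (y) x 90 mm high, walls and floor 4 mm; origin at the centre of its underside. Two dividers, 50 mm high, at y = +-39 mm make three compartments: one cap each, in any posture, clears the lid. A sprung clip outside each short end. A cap on the puller can be stripped off against the inside of a wall, its skirt hanging 32 mm below the tines.
- lid: White clip-on lid, 180 g: plate 128 (x) x 258 (y) x 5 mm with a tab 22.5 mm deep in the middle of each side; those at the short ends have ridges that snap under the tub's clips. Origin at the centre, level with the tabs' lower edges, z up. 2.5 mm play round the tub. Laid on, it rests on the clips some 12 mm high; pressed with 8 to 20 N it snaps home, its origin 67.5 mm above the tub's.
- lid_handle (a point): Middle of the bar handle on the lid, 42.5 mm above the lid's origin: 80 (x) x 18 (y) x 30 mm high, its foot on the plate's top, 27.5 mm above the origin.
- dial (a joint): Angle of the damper dial, rad, 0 to 2.4; grows clockwise seen from above; at 0 the pointer looks along the manifold's +y. Stays where it is left (0.06 N m of friction).
- dial_grip (a point): On the dial's axis, 30 mm above the manifold's top, in the middle of its black grip bar, 64 mm long, 16 mm wide, from 10 to 40 mm above the manifold's top. The bar points along the point's x axis; the pointer end has a short nose and a white line on top.
- dial_tip (a point): Tip of the pointer, 46 mm from the dial's axis.
- index (a joint): Angle of the steel index tab on the same scale as the dial: the dial is set when the two angles agree. Stiff; leave it alone.
- index_mark (a point): Top of the small steel index tab (8 mm wide, 13 mm high above the manifold's top), 46 mm from the dial's axis.
- mug: Bystander: white mug, 80 mm diameter, 90 mm tall; origin under its centre.
- tape: Bystander: grey tape measure, 75 x 40 x 70 mm; origin under its centre.
Mind the look-alikes: they are no part of the job. Leave any blue or purple look-alike of the puller alone. Leave any pink look-alike of the cap4 alone.

How it is judged:
By the outcome, as a careful person would: the job done as asked, in the order asked, and still so for the second after the job is handed in, with the robot touching nothing.
Of cap1, cap2, cap3, cap4 only 2 to 3 are there at a start; the rules pass over those that are not, and their reading is None.
At some moment in a run one of puller, lid may be knocked a few centimetres aside while the robot is not near it.
It also fails if it takes over 210 s, if anything falls off the work surface, if the arm or the gripper's body presses on something with over 40 N, if the wrist force passes 120 N, or if a joint passes its speed limit or range.

## Working session

There is one attempt and no reset: what is moved stays moved. The work goes in short steps, Python scripts to look and compute and a shell command to move; the robot and the scene stay as the last step left them, time stands still between calls to the robot, and variables do not carry over. Pictures are saved under pics/ and viewed, and the job is handed in when it is done.

```bash
ls; mkdir -p pics; cat > h.py <<'E'
import numpy as np, cv2
from rig import bot
def snap(tag,names=("side","top","wrist")):
    for n in names:
        c=bot.capture(n); cv2.imwrite(f"pics/{tag}_{n}.png",c["color"][:,:,::-1])
        np.savez(f"pics/{tag}_{n}.npz",K=c["intrinsics"],P=c["pose"])
def load(tag,n):
    d=np.load(f"pics/{tag}_{n}.npz"); return d["K"],d["P"]
def ray(tag,n,u,v):
    K,P=load(tag,n)
    x=(u-K[0,2])/K[0,0]; y=(v-K[1,2])/K[1,1]
    if n=="wrist":
        r=np.hypot(x,y); d=np.array([x/r*np.sin(r),y/r*np.sin(r),np.cos(r)]) if r>0 else np.array([0,0,1.])
    else: d=np.array([x,y,1.])
    return P[:3,3],P[:3,:3]@d
def atz(tag,n,u,v,z):
    o,d=ray(tag,n,u,v); return (o+d*(z-o[2])/d[2]).round(4)
def proj(tag,n,p):
    K,P=load(tag,n); q=P[:3,:3].T@(np.array(p)-P[:3,3])
    if n=="wrist":
        th=np.arctan2(np.hypot(q[0],q[1]),q[2]); s=th/np.hypot(q[0],q[1]); x,y=q[0]*s,q[1]*s
    else: x,y=q[:2]/q[2]
    return np.array([K[0,0]*x+K[0,2],K[1,1]*y+K[1,2]]).round(1)
def crop(tag,n,x0,y0,x1,y1,s):
    im=cv2.imread(f"pics/{tag}_{n}.png")[y0:y1,x0:x1]
    cv2.imwrite(f"pics/{tag}_{n}_c{x0}_{y0}.png",cv2.resize(im,None,fx=s,fy=s,interpolation=cv2.INTER_CUBIC))
def st():
    s=bot.read_state(); print(s["time_s"],np.round(s["position"],4),np.round(s["tcp_rot"],3).tolist(),np.round(s["force"],1),s["opening"],np.round(s["joint_positions"],1))
E
python3 - <<'E'
from h import *
snap("a"); st()
for n in("side","top","wrist"):
    K,P=load("a",n); print(n,K.round(1).tolist(),P.round(3).tolist())
E
```

```text
pics
0.15 [ 0.2626 -0.5665  0.2328] [[-0.0, 0.42, -0.907], [0.002, -0.907, -0.42], [-1.0, -0.002, -0.0]] [-0.1  0.4 -0.8] 1.0018762641218002 [-75.4  30.3  82.1  -0.   67.7 -10.2]
side [[487.0, 0.0, 317.2], [0.0, 487.0, 243.0], [0.0, 0.0, 1.0]] [[-0.986, -0.093, 0.135, 0.259], [-0.164, 0.518, -0.84, 0.996], [0.008, -0.851, -0.526, 0.695], [0.0, 0.0, 0.0, 1.0]]
top [[497.2, 0.0, 323.8], [0.0, 497.2, 238.5], [0.0, 0.0, 1.0]] [[0.021, -0.989, 0.144, 0.224], [-1.0, -0.022, -0.006, 0.059], [0.009, -0.143, -0.99, 1.401], [0.0, 0.0, 0.0, 1.0]]
wrist [[371.6, 0.0, 315.6], [0.0, 371.6, 236.0], [0.0, 0.0, 1.0]] [[0.421, -0.877, -0.233, 0.326], [-0.907, -0.407, -0.107, -0.538], [-0.001, 0.257, -0.966, 0.384], [0.0, 0.0, 0.0, 1.0]]
```

View pics/a_top.png

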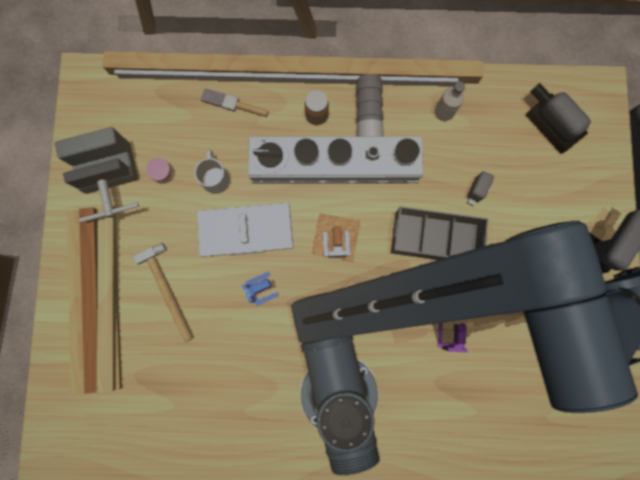

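View pics/a_side.png

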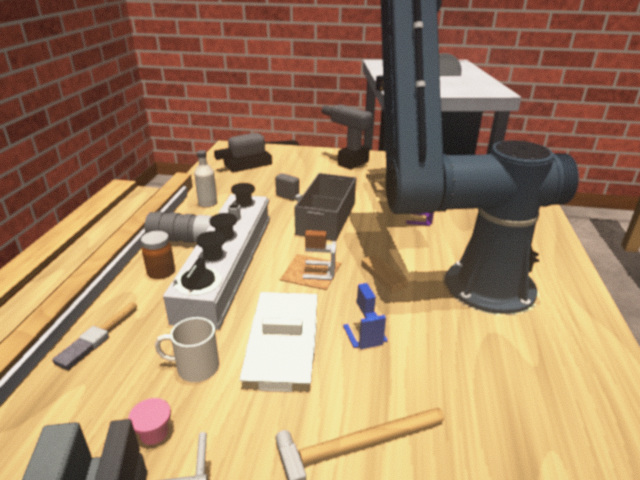

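View pics/a_wrist.png

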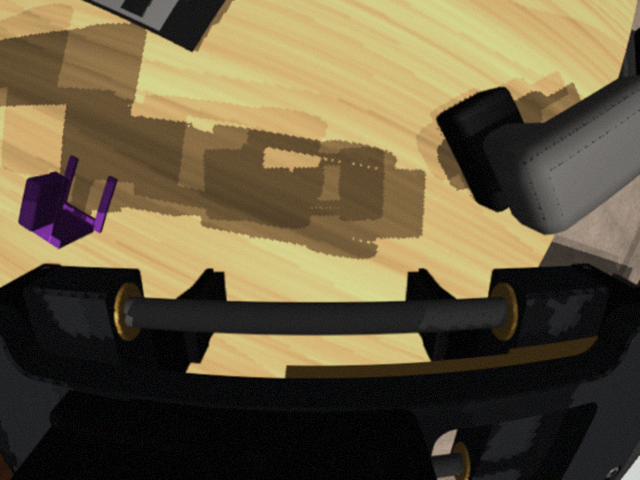

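```bash
python3 - <<'E'
from h import *
crop("a","top",240,120,440,195,4)
crop("a","top",190,190,500,340,2.5)
crop("a","side",150,170,360,400,3)
E
```

```text
(no output)
```

View pics/a_top_c240_120.png

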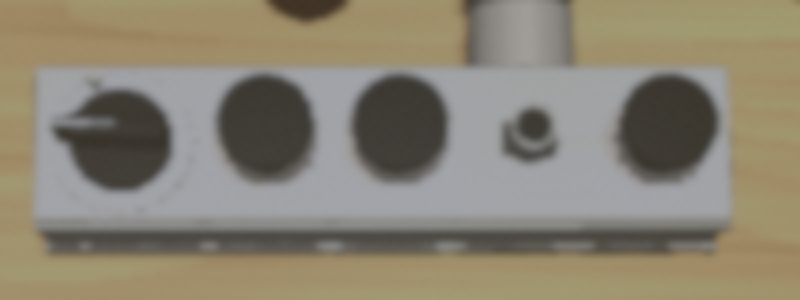

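View pics/a_top_c190_190.png

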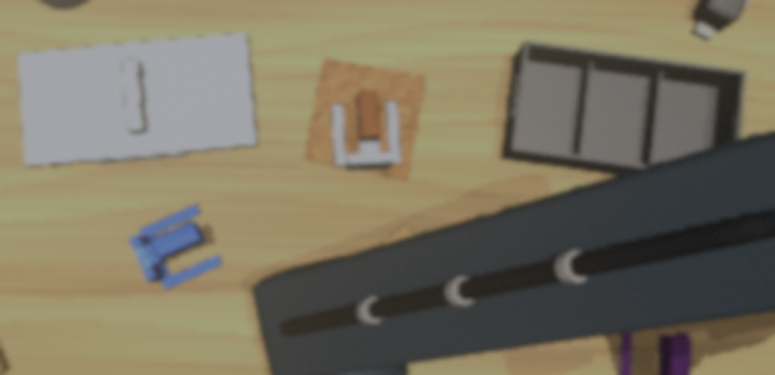

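View pics/a_side_c150_170.png

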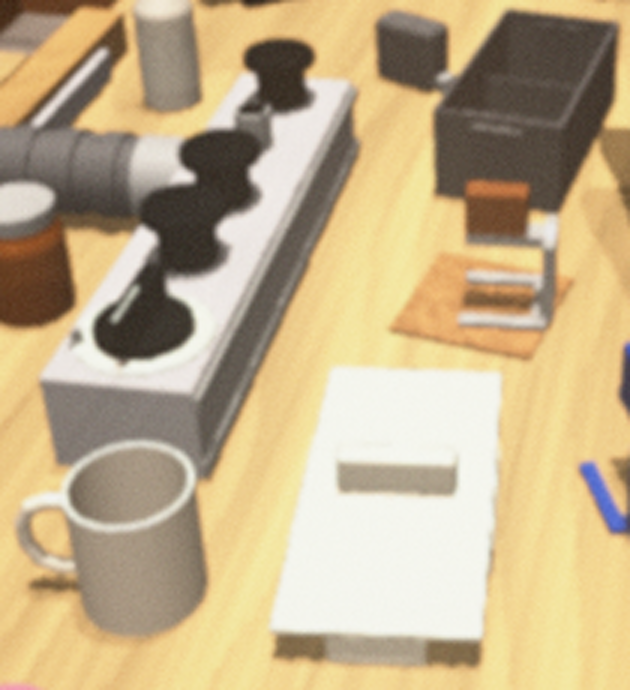

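```bash
python3 - <<'E'
from h import *
def t(lbl,c,o,s,z):
    u,v=c[0]/s+o[0],c[1]/s+o[1]; print(lbl,atz("a","top",u,v,z))
A=(240,120);B=(190,190)
for l,c in dict(m1=(37,68),m2=(727,68),m3=(733,230),m4=(33,232)).items(): t(l,c,A,4,.08)
for l,c in dict(c4=(266,121),c3=(400,120),c1=(670,122)).items(): t(l,c,A,4,.128)
t("spig2",(536,124),A,4,.116)
t("dialnose",(57,125),A,4,.12);t("lineend",(115,122),A,4,.12)
t("index",(95,84),A,4,.093)
for l,c in dict(tubTL=(523,43),tubTR=(743,73),tubBL=(505,157)).items(): t(l,c,B,2.5,.09)
for l,c in dict(lTL=(18,54),lTR=(247,34),lBR=(257,147),lBL=(25,165)).items(): t(l,c,B,2.5,.0275)
t("h1",(128,60),B,2.5,.0575);t("h2",(138,130),B,2.5,.0575)
for l,c in dict(p1=(327,58),p2=(425,75),p3=(408,178),p4=(307,160)).items(): t(l,c,B,2.5,.004)
for l,c in dict(tipL=(338,102),tipR=(392,102),backL=(337,165),backR=(400,165)).items(): t(l,c,B,2.5,.006)
t("grip far",(369,90),B,2.5,.11);t("grip near",(369,117),B,2.5,.11)
E
```

```text
m1 [0.694  0.2635 0.08  ]
m2 [ 0.7057 -0.2137  0.08  ]
m3 [ 0.5903 -0.217   0.08  ]
m4 [0.5776 0.2613 0.08  ]
c4 [0.6441 0.1028 0.128 ]
c3 [0.6469 0.0139 0.128 ]
c1 [ 0.6499 -0.1656  0.128 ]
spig2 [ 0.6503 -0.0777  0.116 ]
dialnose [0.6406 0.2423 0.12  ]
lineend [0.6436 0.2038 0.12  ]
index [0.679  0.2215 0.093 ]
tubTL [ 0.5037 -0.1494  0.09  ]
tubTR [ 0.4763 -0.3862  0.09  ]
tubBL [ 0.3797 -0.1302  0.09  ]
lTL [0.4913 0.4081 0.0275]
lTR [0.5202 0.152  0.0275]
lBR [0.3922 0.1369 0.0275]
lBL [0.3664 0.3932 0.0275]
h1 [0.4816 0.2796 0.0575]
h2 [0.4043 0.2653 0.0575]
p1 [0.4994 0.0613 0.004 ]
p2 [ 0.4822 -0.0511  0.004 ]
p3 [ 0.3637 -0.0331  0.004 ]
p4 [0.3816 0.0813 0.004 ]
tipL [0.4484 0.0477 0.006 ]
tipR [ 0.4498 -0.0137  0.006 ]
backL [0.3764 0.0473 0.006 ]
backR [ 0.378  -0.0238  0.006 ]
grip far [0.4452 0.0162 0.11  ]
grip near [0.4164 0.0157 0.11  ]
```

```bash
python3 -m inch '{"dp":[[0,0,0],[0,0,0],[0,0,0],[0,0,0],[-2,-36.3,-9.8],[-2,-36.3,-9.8],[-2,-36.3,-9.8],[-2,-36.3,-9.8],[-2,-36.3,-9.8],[-2,-36.3,-9.8],[-2,-36.3,-9.8],[-2,-36.3,-9.8],[-2,-36.3,-9.8],[-2,-36.3,-9.8],[-2,-36.3,-9.8],[-2,-36.3,-9.8],[-2,-36.3,-9.8],[-2,-36.3,-9.8],[-2,-36.3,-9.8],[-2,-36.3,-9.8]],"yaw":[6.22,6.22,6.22,6.22,0,0,0,0,0,0,0,0,0,0,0,0,0,0,0,0]}'
python3 - <<'E'
from h import *
snap("b"); st()
E
```

```text
time_s: 1.82
position: [0.4197, 0.0156, 0.2657]
tcp_rot: [[0.0, -0.0, -1.0], [-0.0, -1.0, 0.0], [-1.0, 0.0, -0.0]]
force: [-0.0, -0.4, -0.6]
opening: 0.999
1.9667 [0.4198 0.016  0.2656] [[0.0, 0.006, -1.0], [-0.0, -1.0, -0.006], [-1.0, 0.0, -0.0]] [ 0.2 -0.8 -0.5] 0.9985126417844197 [-13.1  11.6 107.5  -0.   60.9  76.5]
```

View pics/b_wrist.png

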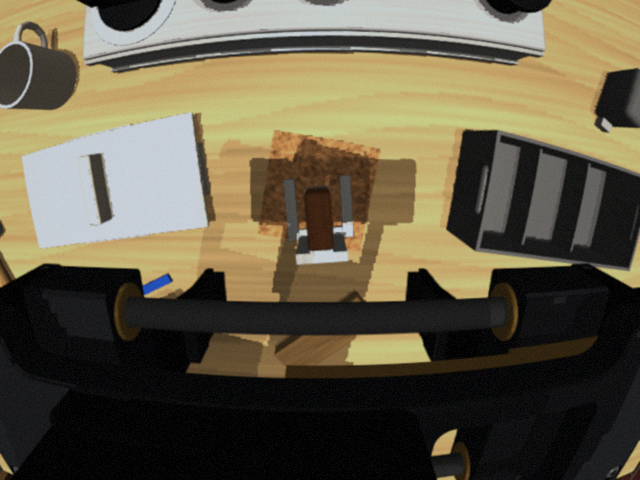

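View pics/b_top.png

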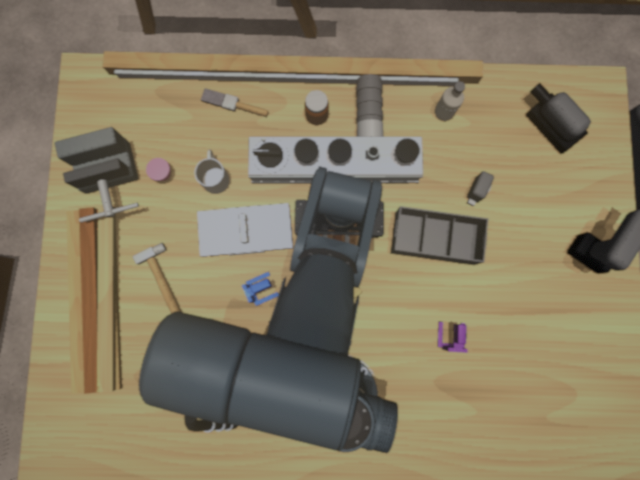

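```bash
python3 - <<'E'
from h import *
crop("b","wrist",240,120,400,280,5)
crop("b","top",380,195,500,275,6)
E
```

```text
(no output)
```

View pics/b_wrist_c240_120.png

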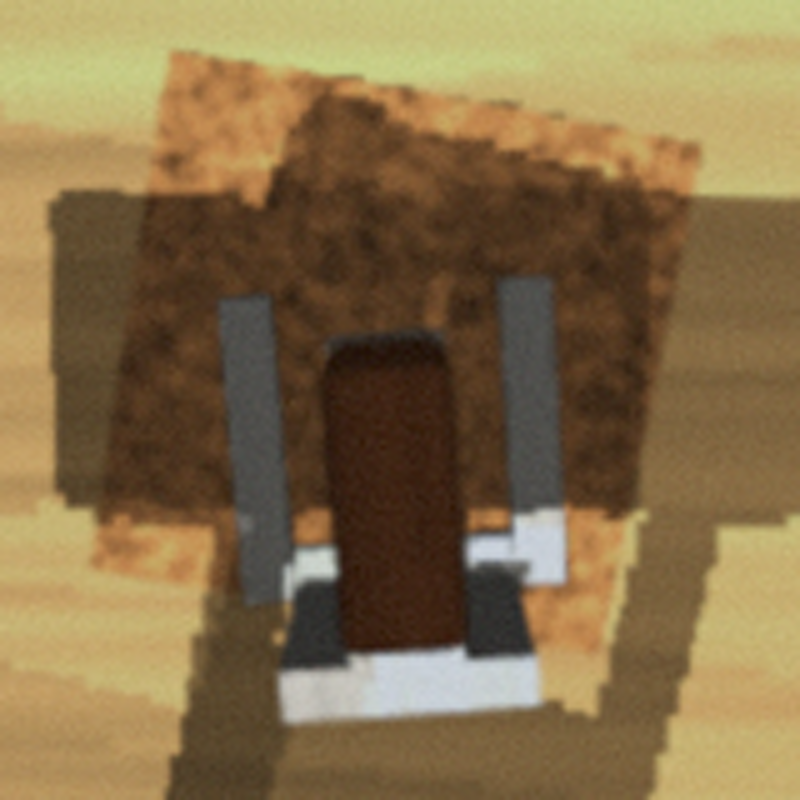

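View pics/b_top_c380_195.png

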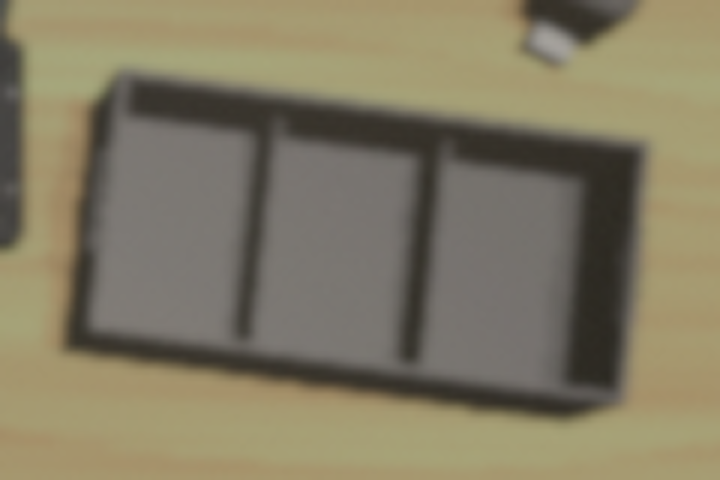

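```bash
python3 - <<'E'
from h import *
def t(n,lbl,c,o,s,z):
    u,v=c[0]/s+o[0],c[1]/s+o[1]; p=atz("b",n,u,v,z); print(lbl,p); return p
W=(240,120)
for l,c in dict(tLo=(220,298),tLi=(270,295),tRi=(498,278),tRo=(550,276),bLo=(245,603),bRo=(566,583),platL=(290,550),platR=(510,538)).items(): t("wrist",l,c,W,5,.010)
for l,c in dict(gFL=(327,365),gFR=(447,360),gBL=(345,652),gBR=(465,645),).items(): t("wrist",l,c,W,5,.114)
for l,c in dict(p1=(172,52),p2=(700,148),p3=(600,650),p4=(92,567)).items(): t("wrist",l,c,W,5,.004)
print()
q=[t("top",l,c,(380,195),6,.09) for l,c in dict(TL=(122,72),TR=(645,145),BR=(622,403),BL=(85,335)).items()]
q=np.array(q);print(q.mean(0), np.degrees(np.arctan2(*( (q[0]+q[3]-q[1]-q[2])[:2]*[-1,1]))),np.linalg.norm((q[0]+q[3]-q[1]-q[2])/2),np.linalg.norm((q[0]+q[1]-q[3]-q[2])/2))
E
```

```text
tLo [0.4457 0.0527 0.01  ]
tLi [0.4464 0.0416 0.01  ]
tRi [ 0.4506 -0.0085  0.01  ]
tRo [ 0.4512 -0.0199  0.01  ]
bLo [0.376  0.0476 0.01  ]
bRo [ 0.3813 -0.0255  0.01  ]
platL [0.3886 0.0373 0.01  ]
platR [ 0.3918 -0.0124  0.01  ]
gFL [0.4458 0.0262 0.114 ]
gFR [0.4468 0.0064 0.114 ]
gBL [0.3964 0.023  0.114 ]
gBR [0.3979 0.0025 0.114 ]
p1 [0.5002 0.0638 0.004 ]
p2 [ 0.4803 -0.0536  0.004 ]
p3 [ 0.3636 -0.0347  0.004 ]
p4 [0.3827 0.0836 0.004 ]

TL [ 0.5043 -0.1525  0.09  ]
TR [ 0.4764 -0.387   0.09  ]
BR [ 0.3602 -0.3737  0.09  ]
BL [ 0.3851 -0.136   0.09  ]
[ 0.4315 -0.2623  0.09  ] -6.3801413834974685 0.2375713997938304 0.11863936951956541
```

```bash
python3 -m inch '{"dp":[[0,1.3,-1.2],[30,0,0],[30,0,0],[30,0,0],[30,0,0],[30,0,0],[15.6,0,0],[10,0,0],[0,0,0]],"yaw":[-4.3,0,0,0,0,0,0,0,0]}' && python3 -m inch '{"dp":[[0,0,0],[0,0,0],[0,0,0],[0,0,0],[0,0,0],[0,0,0],[0,0,0],[0,0,0]],"yaw":[0,0,0,0,0,0,0,0]}' 0
python3 - <<'E'
from h import *
snap("c"); st()
E
```

```text
time_s: 2.72
position: [0.4194, 0.0111, 0.0879]
tcp_rot: [[-0.005, 0.072, -0.997], [0.001, -0.997, -0.072], [-1.0, -0.001, 0.005]]
force: [-0.6, -0.2, -0.1]
opening: 1.003
time_s: 3.38
position: [0.4211, 0.0124, 0.0901]
tcp_rot: [[0.0, 0.075, -0.997], [-0.0, -0.997, -0.075], [-1.0, 0.0, -0.0]]
force: [-0.3, -0.2, -0.6]
opening: 0.483
3.5333 [0.421  0.0124 0.09  ] [[0.0, 0.075, -0.997], [-0.0, -0.997, -0.075], [-1.0, 0.0, -0.0]] [0.4 0.6 0.3] 0.338517687126674 [-13.6  30.9 118.   -0.   31.1  72.1]
```

View pics/c_wrist.png

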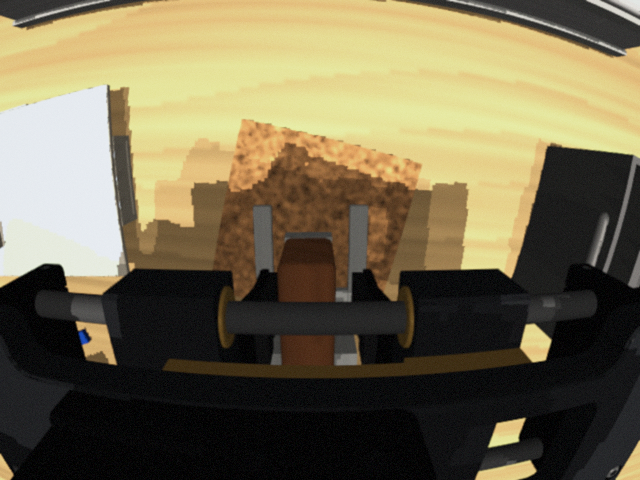

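```bash
python3 -m inch '{"dp":[[0,0,0],[0,0,0],[0,0,0],[0,0,0],[0,0,0],[0,0,0]],"yaw":[0,0,0,0,0,0]}'
```

```text
time_s: 4.03
position: [0.4211, 0.0124, 0.0899]
tcp_rot: [[0.0, 0.074, -0.997], [0.0, -0.997, -0.074], [-1.0, -0.0, -0.0]]
force: [1.3, 0.9, -1.0]
opening: 0.25
```

```bash
python3 -m inch '{"dp":[[-15,0,0],[-25,0,0],[-30,0,0],[-21,0,0],[0,-8,-14],[0,-14,-22],[0,-14,-22],[0,-14,-22],[0,-14,-22],[0,-14,-22],[0,-8,-22],[0,0,0],[0,0,0]],"yaw":[0,0,0,0,3,0,0,0,0,0,0,0,0]}'
python3 - <<'E'
from h import *
snap("d"); st()
crop("d","side",150,150,400,340,3)
E
```

```text
time_s: 5.12
position: [0.5646, 0.1026, 0.1799]
tcp_rot: [[-0.002, 0.023, -1.0], [-0.0, -1.0, -0.023], [-1.0, 0.0, 0.002]]
force: [-0.8, -0.2, -2.6]
opening: 0.25
5.2667 [0.5625 0.102  0.18  ] [[-0.004, 0.022, -1.0], [-0.0, -1.0, -0.022], [-1.0, 0.0, 0.004]] [-1.   0.6 -3.4] 0.2517551962409785 [-0.9 30.1 92.8 -0.  57.4 87.8]
```

View pics/d_wrist.png

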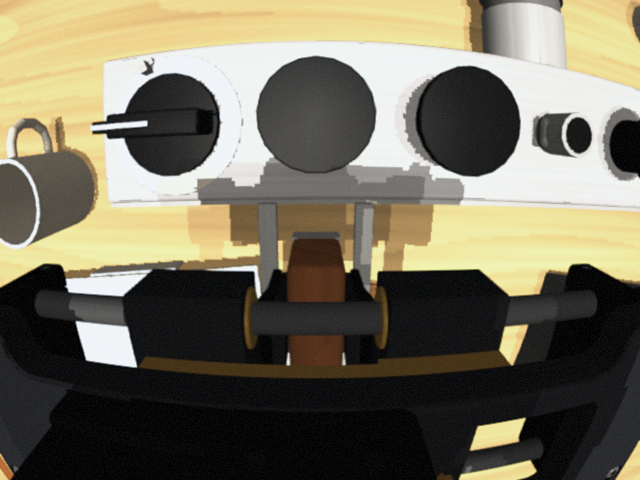

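View pics/d_side_c150_150.png

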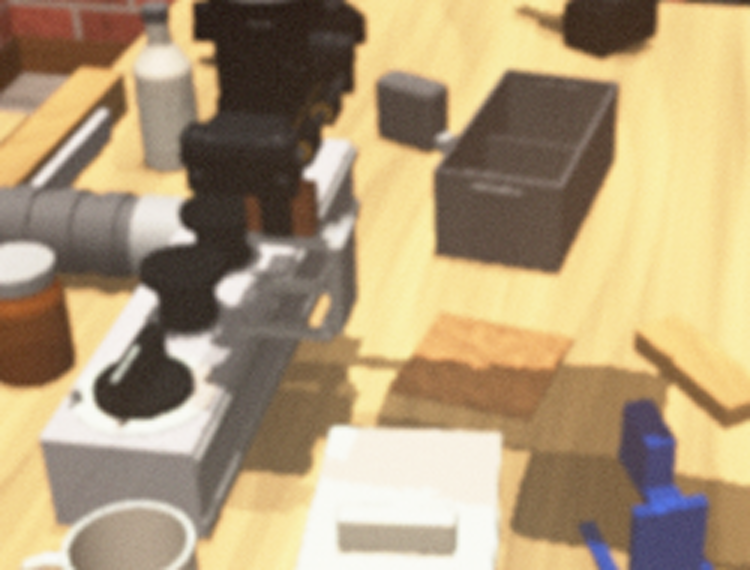

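```bash
python3 - <<'E'
from h import *
crop("d","wrist",220,40,420,240,4)
crop("d","wrist",80,40,260,200,4)
E
```

```text
(no output)
```

View pics/d_wrist_c220_40.png

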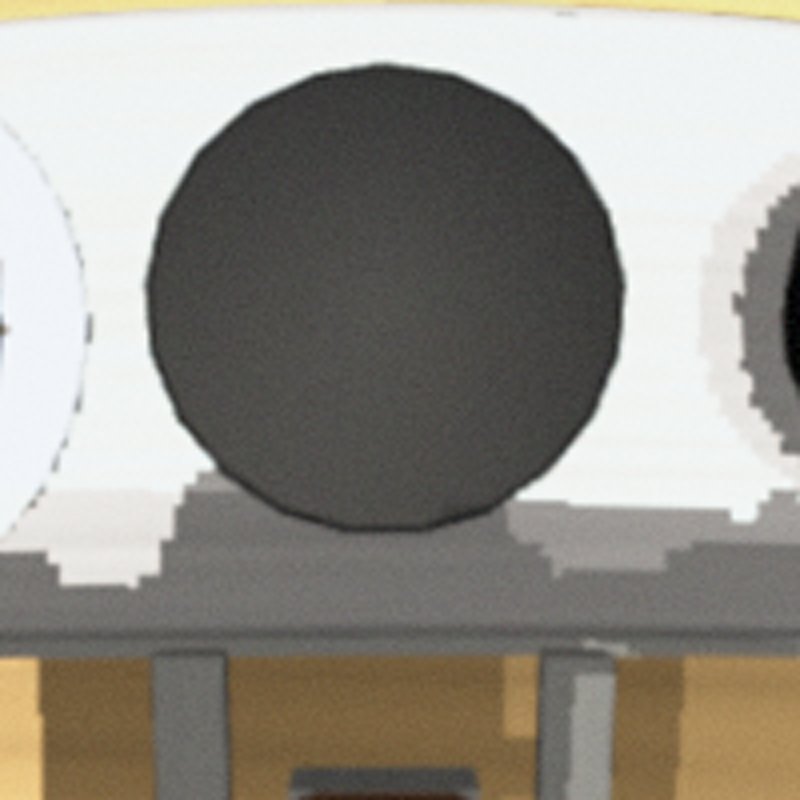

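View pics/d_wrist_c80_40.png

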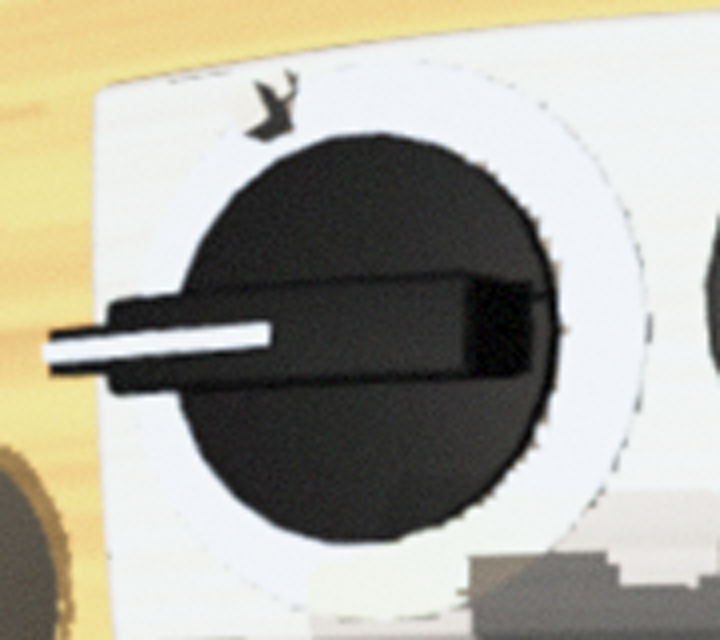

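```bash
python3 - <<'E'
from h import *
def t(lbl,c,o,s,z):
    u,v=c[0]/s+o[0],c[1]/s+o[1]; p=atz("d","wrist",u,v,z); print(lbl,p); return p
A=(220,40);B=(80,40)
for l,c in dict(hl=(147,290),hr=(624,290),ht=(385,63),hb=(385,530)).items(): t(l,c,A,4,.128)
for l,c in dict(tLo=(155,655),tLi=(225,655),tRi=(540,655),tRo=(612,655)).items(): t(l,c,A,4,.1)
# dial white ring (z .08..): left/right
for l,c in dict(ringT=(400,62),ringR=(648,310),ringB=(390,618)).items(): t(l,c,B,4,.081)
for l,c in dict(noseA=(50,352),lineEnd=(270,335),barR1=(465,275),barR2=(465,375),barL1=(110,300),barL2=(110,392)).items(): t(l,c,B,4,.12)
for l,c in dict(ixb=(272,132),ixm=(275,108),ixt=(293,78)).items(): t(l,c,B,4,.087)
t("ixt",(293,78),B,4,.093);t("ixt",(262,85),B,4,.093)
E
```

```text
hl [0.6465 0.135  0.128 ]
hr [0.648  0.0703 0.128 ]
ht [0.6784 0.1035 0.128 ]
hb [0.6138 0.102  0.128 ]
tLo [0.5907 0.1379 0.1   ]
tLi [0.5909 0.1267 0.1   ]
tRi [0.592  0.0768 0.1   ]
tRo [0.5923 0.0653 0.1   ]
ringT [0.6927 0.1982 0.081 ]
ringR [0.6464 0.1525 0.081 ]
ringB [0.5935 0.2002 0.081 ]
noseA [0.6436 0.2449 0.12  ]
lineEnd [0.6431 0.2039 0.12  ]
barR1 [0.6503 0.1722 0.12  ]
barR2 [0.6356 0.1721 0.12  ]
barL1 [0.6508 0.233  0.12  ]
barL2 [0.6362 0.2332 0.12  ]
ixb [0.681  0.2199 0.087 ]
ixm [0.6853 0.2195 0.087 ]
ixt [0.6904 0.2162 0.087 ]
ixt [0.689  0.2134 0.093 ]
ixt [0.6884 0.2194 0.093 ]
```

```bash
python3 -m inch '{"dp":[[0,0,-12],[0,0,-16],[0,0,-16],[0,0,-16],[0,0,-12],[0,0,-10],[0,0,0],[-8,0,0],[-6,0,0],[-2,0,0],[-2,0,0],[-2,0,0],[-2,0,0],[-2,0,0],[0,0,0],[0,0,0]],"yaw":[0,0,0,0,0,0,0,0,0,0,0,0,0,0,0,0]}'
python3 - <<'E'
from h import *
snap("e"); st()
crop("e","side",150,150,350,300,4)
E
```

```text
time_s: 6.6
position: [0.6456, 0.1041, 0.2043]
tcp_rot: [[-0.003, 0.022, -1.0], [-0.0, -1.0, -0.022], [-1.0, 0.0, 0.003]]
force: [0.5, -0.9, -10.4]
opening: 0.25
6.75 [0.6458 0.1041 0.2047] [[-0.002, 0.022, -1.0], [-0.0, -1.0, -0.022], [-1.0, 0.0, 0.002]] [-1.3 -0.9 -9.1] 0.2541055665484551 [-0.6 34.3 79.2 -0.  66.6 88.1]
```

View pics/e_wrist.png

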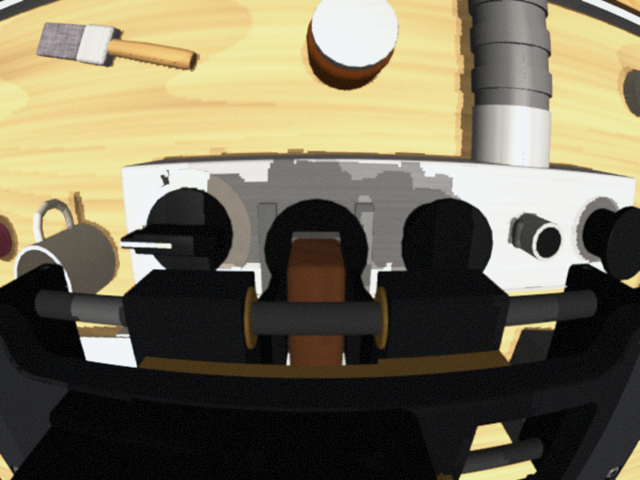

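View pics/e_side_c150_150.png

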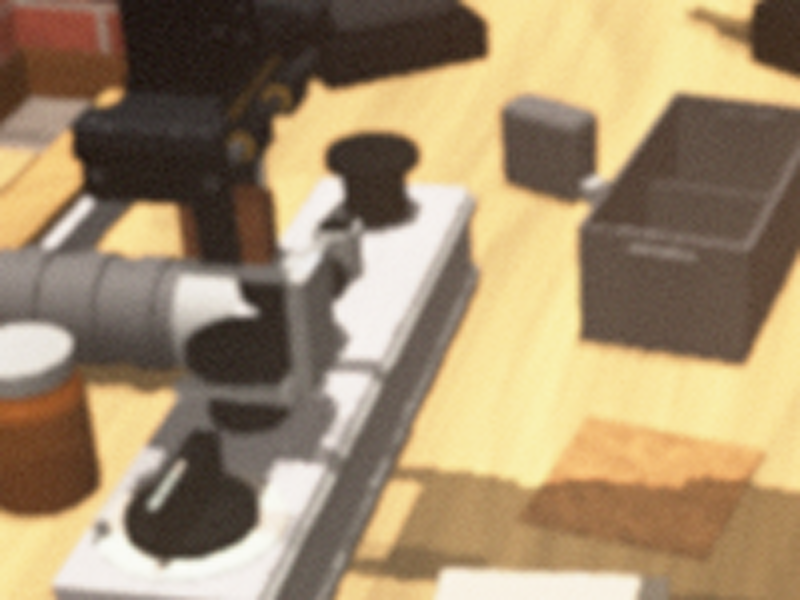

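Forks engaged with ~6–7 N pull on the cap. Keep lifting.

```bash
python3 -m inch '{"dp":[[-2,0,0],[-2,0,0],[-2,0,0],[-2,0,0],[-2,0,0],[-2,0,0],[-2,0,0],[-4,0,0],[-5,0,0],[-6,0,0],[-6,0,0],[-6,0,0],[-6,0,0],[-6,0,0],[-4,0,0],[0,0,0]],"yaw":[0,0,0,0,0,0,0,0,0,0,0,0,0,0,0,0]}'
python3 - <<'E'
from h import *
snap("f"); st()
crop("f","side",150,110,350,300,4)
E
```

```text
time_s: 8.08
position: [0.6473, 0.1041, 0.2634]
tcp_rot: [[0.003, 0.022, -1.0], [-0.0, -1.0, -0.022], [-1.0, 0.0, -0.003]]
force: [0.4, -0.7, -3.8]
opening: 0.253
8.2333 [0.6463 0.1041 0.2617] [[-0.001, 0.022, -1.0], [-0.0, -1.0, -0.022], [-1.0, -0.0, 0.001]] [ 0.1 -0.1 -3.7] 0.2527491501064615 [-0.6 31.  75.7 -0.  73.3 88.1]
```

View pics/f_wrist.png

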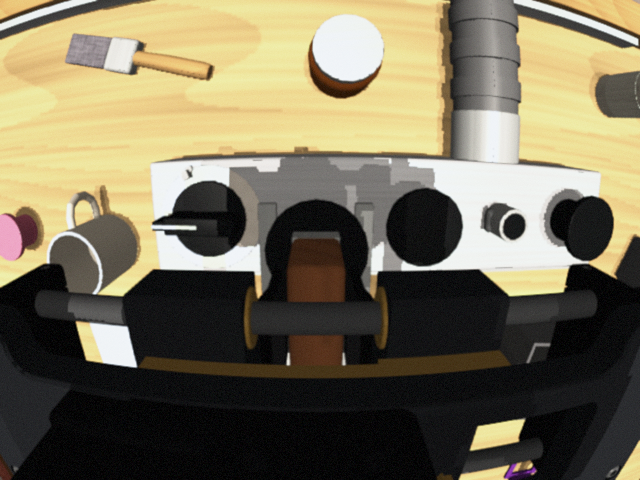

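View pics/f_side_c150_110.png

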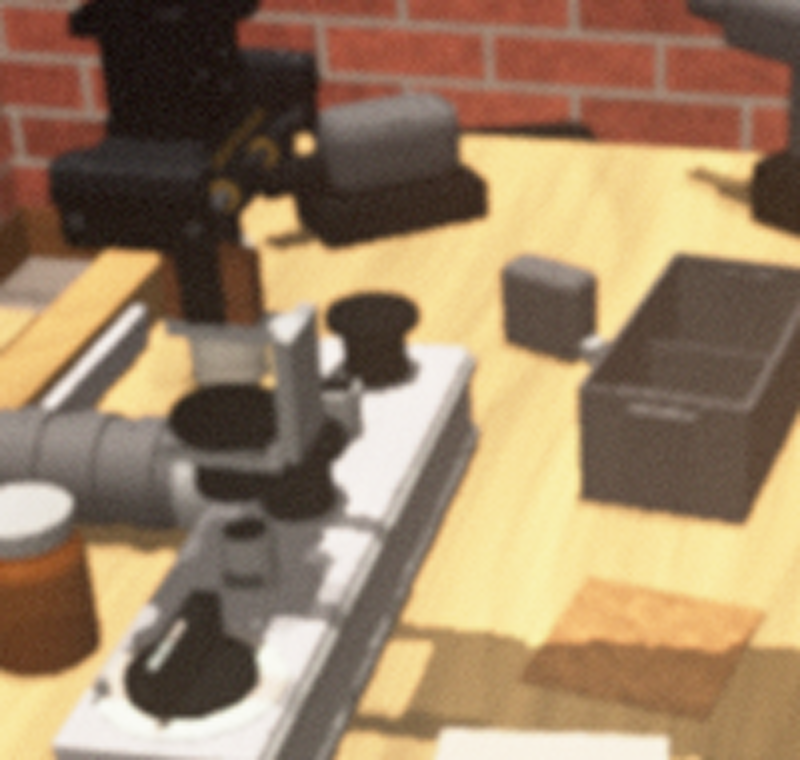

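```bash
python3 -c "
from h import *
print(atz('b','top',452,336,.08),atz('b','top',436,345,.03),atz('b','top',466,325,.03))"
python3 -m inch '{"dp":[[0,0,0],[0,0,0],[0,0,0],[0,0,0],[0,0,0]],"yaw":[1.9,2,2,2,0]}' && python3 -m inch '{"dp":[[0,6,3],[0,12,6],[0,18,8],[0,24,10],[0,30,10],[0,30,10],[0,30,10],[0,30,10],[0,30,10],[0,30,10],[0,30,10],[0,30,10],[0,30,10],[0,30,10],[0,30,10],[0,28,10],[0,22,10],[0,15,9],[0,8,7],[0,3,4]],"yaw":[0,0,0,0,0,0,0,0,0,0,0,0,0,0,0,0,0,0,0,0]}'
python3 - <<'E'
from h import *
snap("g"); st()
crop("g","top",380,195,500,275,6)
E
```

```text
[ 0.1654 -0.2892  0.08  ] [ 0.1383 -0.2586  0.03  ] [ 0.1934 -0.341   0.03  ]
time_s: 8.65
position: [0.6462, 0.1041, 0.2613]
tcp_rot: [[-0.001, -0.116, -0.993], [0.0, -0.993, 0.116], [-1.0, 0.0, 0.001]]
force: [-0.9, -0.4, -4.1]
opening: 0.252
time_s: 10.32
position: [0.4151, -0.3395, 0.262]
tcp_rot: [[-0.001, -0.118, -0.993], [-0.0, -0.993, 0.118], [-1.0, 0.0, 0.001]]
force: [-0.0, 0.7, -4.6]
opening: 0.249
10.4667 [ 0.4166 -0.3375  0.262 ] [[0.0, -0.116, -0.993], [0.001, -0.993, 0.116], [-1.0, -0.001, 0.0]] [ 0.5  0.8 -4.7] 0.24842239342146988 [-51.   21.4  92.9   0.   65.7  45.6]
```

View pics/g_wrist.png

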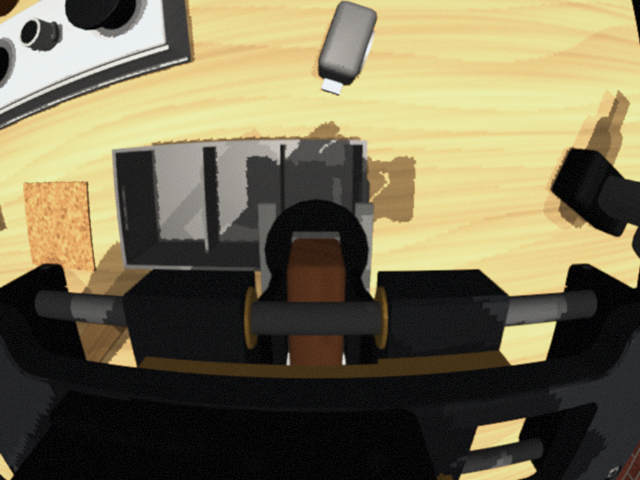

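View pics/g_side.png

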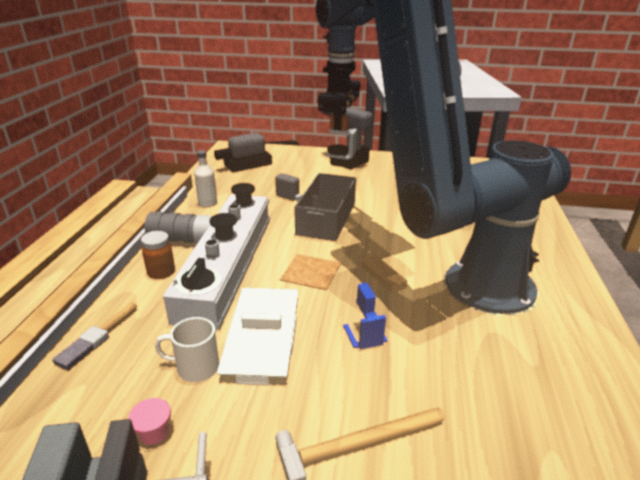

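```bash
python3 - <<'E'
from h import *
crop("g","wrist",100,120,380,280,2.8)
for p in [(114,150),(367,141),(125,268)]: print(atz("g","wrist",*p,.09))
C=np.array([.4305,-.261]);a=np.radians(-6.6);R=np.array([[np.cos(a),-np.sin(a)],[np.sin(a),np.cos(a)]])
for q in [(60,120),(60,-120),(-60,120)]: w=C+R@q*1 if 0 else C+R@(np.array(q)/1000); print(q,w,proj("g","wrist",[*w,.09]))
E
```

```text
[ 0.5063 -0.1554  0.09  ]
[ 0.4789 -0.3911  0.09  ]
[ 0.3884 -0.1403  0.09  ]
(60, 120) [ 0.50389482 -0.1486915 ] [108.7 153.8]
(60, -120) [ 0.47630991 -0.38710096] [362.8 144.4]
(-60, 120) [ 0.38469009 -0.13489904] [121.6 271.9]
```

View pics/g_wrist_c100_120.png

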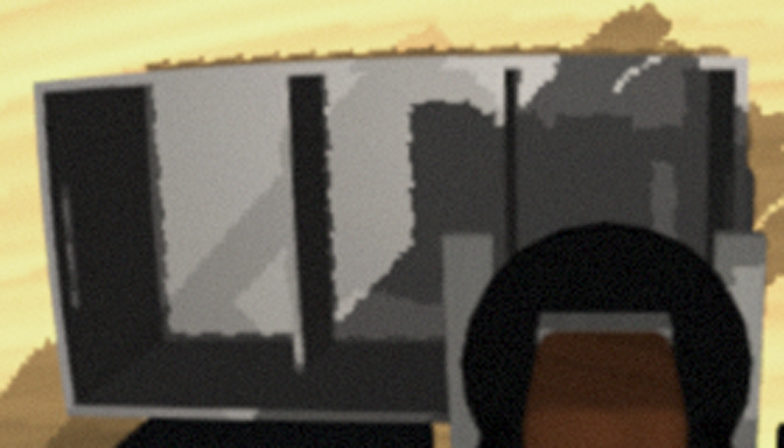

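```bash
python3 -m inch '{"dp":[[5,3,0],[10,0,0],[16,0,0],[16,0,0],[16,0,0],[10,0,0],[6,0,0],[2,0,0],[0,0,0],[0,0,3],[0,0,5],[0,0,5],[0,0,5],[0,0,5],[0,0,3],[0,0,0]],"yaw":[0,0,0,0,0,0,0,0,0,0,0,0,0,0,0,0]}'
python3 - <<'E'
from h import *
snap("i"); st()
crop("i","side",260,130,420,250,5)
E
```

```text
time_s: 11.8
position: [0.3899, -0.3381, 0.1811]
tcp_rot: [[-0.0, -0.116, -0.993], [0.0, -0.993, 0.116], [-1.0, -0.0, 0.0]]
force: [-1.2, 0.5, -3.9]
opening: 0.251
11.95 [ 0.3909 -0.3386  0.1811] [[0.0, -0.116, -0.993], [-0.0, -0.993, 0.116], [-1.0, 0.0, -0.0]] [-0.3  0.1 -3.8] 0.2505169604533276 [-53.3  26.2 100.6   0.   53.1  43.3]
```

View pics/i_side_c260_130.png

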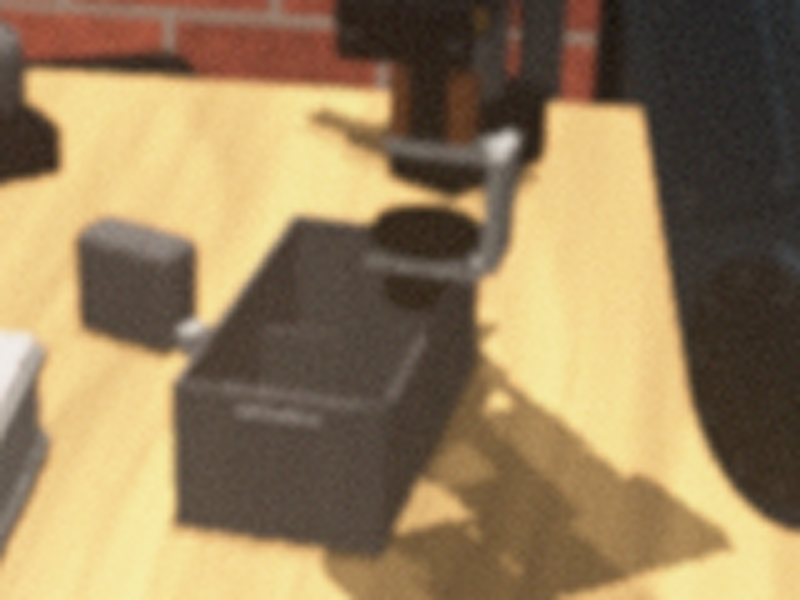

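View pics/i_wrist.png

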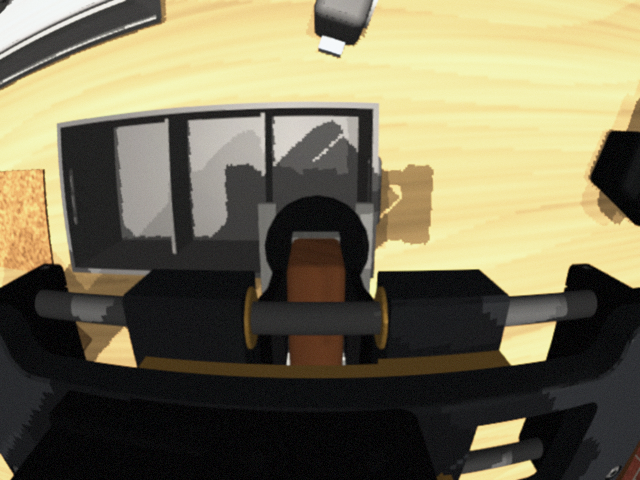

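Cap's skirt is inside the far compartment at the front wall. Continue retracting.

```bash
python3 -m inch '{"dp":[[0,0,3],[0,0,5],[0,0,5],[0,0,5],[0,0,5],[0,0,5],[0,0,5],[0,0,5],[0,0,5],[0,0,5],[0,0,5],[0,0,5],[0,0,0],[0,0,0]],"yaw":[0,0,0,0,0,0,0,0,0,0,0,0,0,0]}'
python3 - <<'E'
from h import *
snap("j"); st()
crop("j","side",260,130,420,250,5)
E
```

```text
time_s: 13.12
position: [0.3329, -0.3317, 0.181]
tcp_rot: [[0.0, -0.116, -0.993], [-0.0, -0.993, 0.116], [-1.0, 0.0, -0.0]]
force: [-0.4, 0.0, -4.0]
opening: 0.252
13.2667 [ 0.3334 -0.3319  0.1811] [[0.0, -0.115, -0.993], [-0.001, -0.993, 0.115], [-1.0, 0.0, -0.0]] [-0.1 -0.3 -3.5] 0.2509753497976473 [-58.5  23.1 107.    0.   49.9  38.1]
```

View pics/j_side_c260_130.png

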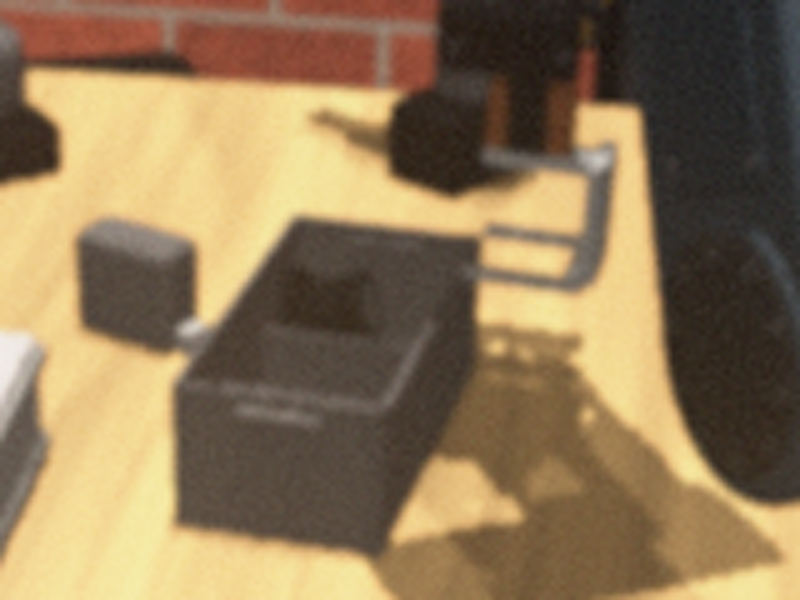

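View pics/j_wrist.png

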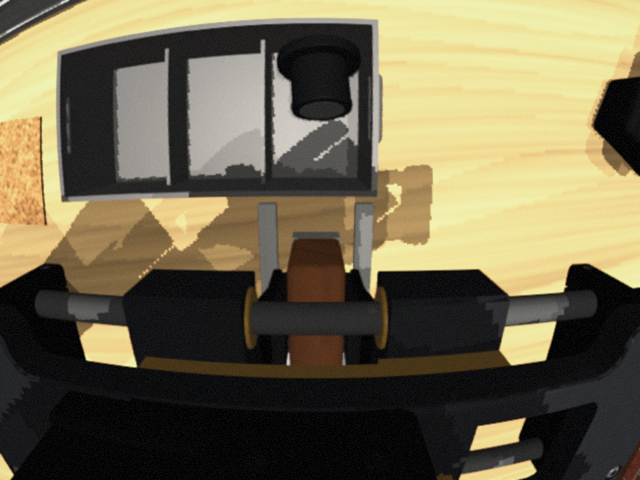

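```bash
python3 -m inch '{"dp":[[-15,0,0],[-15,0,0],[0,-10,-14.8],[0,-20,-29.7],[0,-20,-29.7],[0,-20,-29.7],[0,-20,-29.7],[0,-20,-29.7],[0,-20,-29.7],[0,-18,-27],[0,-11.5,-17.8],[10,0,0],[20,0,0],[0,0,0],[0,0,0]],"yaw":[-4,-3.9,0,0,0,0,0,0,0,0,0,0,0,0,0]}'
python3 - <<'E'
from h import *
snap("k",("wrist",)); st()
crop("k","wrist",220,40,420,240,4)
E
```

```text
time_s: 14.52
position: [0.5659, -0.1662, 0.1795]
tcp_rot: [[-0.004, 0.022, -1.0], [0.002, -1.0, -0.022], [-1.0, -0.002, 0.004]]
force: [0.0, -1.0, -2.5]
opening: 0.247
14.5667 [ 0.5668 -0.1669  0.1805] [[-0.002, 0.022, -1.0], [0.001, -1.0, -0.022], [-1.0, -0.001, 0.002]] [ 0.2  0.2 -3.3] 0.24990577657396443 [-27.2  31.3  90.   -0.   58.7  61.5]
```

View pics/k_wrist_c220_40.png

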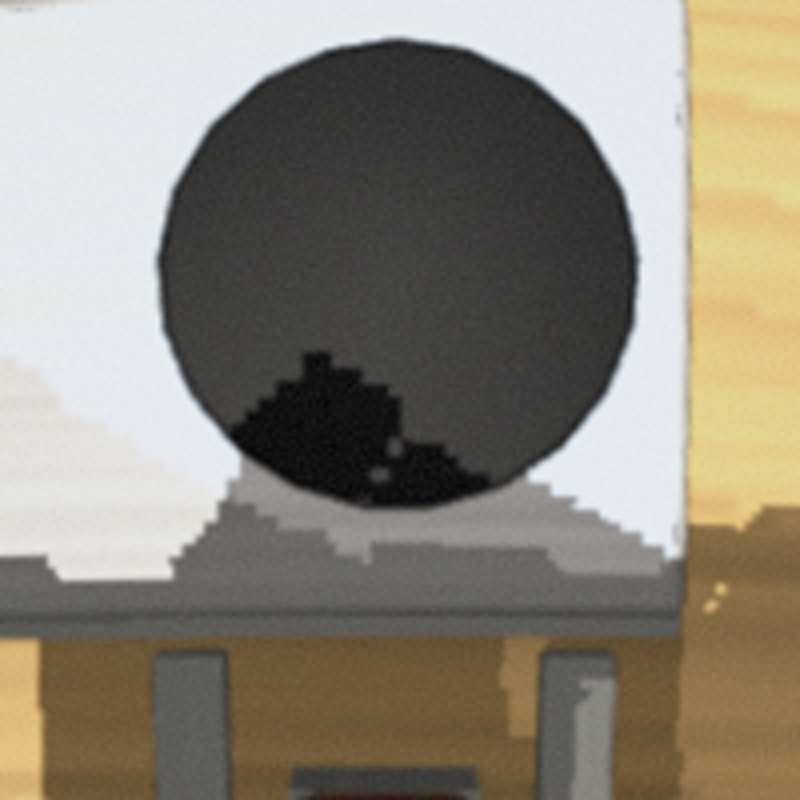

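```bash
python3 -m inch '{"dp":[[0,1.7,-12],[0,0,-16],[0,0,-16],[0,0,-16],[0,0,-14],[0,0,-11],[0,0,0],[-8,0,0],[-6,0,0],[-3,0,0],[-2,0,0],[-2,0,0],[-2,0,0],[-2,0,0],[-2,0,0],[-2,0,0],[-2,0,0],[-2,0,0],[-2,0,0],[-2,0,0]],"yaw":[0,0,0,0,0,0,0,0,0,0,0,0,0,0,0,0,0,0,0,0]}' && python3 -m inch '{"dp":[[-2,0,0],[-2,0,0],[-4,0,0],[-5,0,0],[-6,0,0],[-6,0,0],[-6,0,0],[-6,0,0],[-6,0,0],[-4,0,0],[0,0,0]],"yaw":[0,0,0,0,0,0,0,0,0,0,0]}'
python3 - <<'E'
from h import *
snap("l",("wrist","side")); st()
crop("l","side",150,110,350,260,4)
E
```

```text
time_s: 16.23
position: [0.6526, -0.1666, 0.2188]
tcp_rot: [[0.001, 0.022, -1.0], [-0.0, -1.0, -0.022], [-1.0, 0.0, -0.001]]
force: [0.2, -0.5, -4.1]
opening: 0.253
time_s: 17.15
position: [0.653, -0.167, 0.2665]
tcp_rot: [[0.002, 0.022, -1.0], [-0.001, -1.0, -0.022], [-1.0, 0.001, -0.002]]
force: [1.1, -0.7, -3.9]
opening: 0.252
17.25 [ 0.6524 -0.1667  0.2651] [[0.0, 0.022, -1.0], [-0.0, -1.0, -0.022], [-1.0, 0.0, -0.0]] [ 0.1  0.6 -4.1] 0.24970992972984682 [-23.8  32.4  72.5  -0.   75.1  64.9]
```

View pics/l_wrist.png

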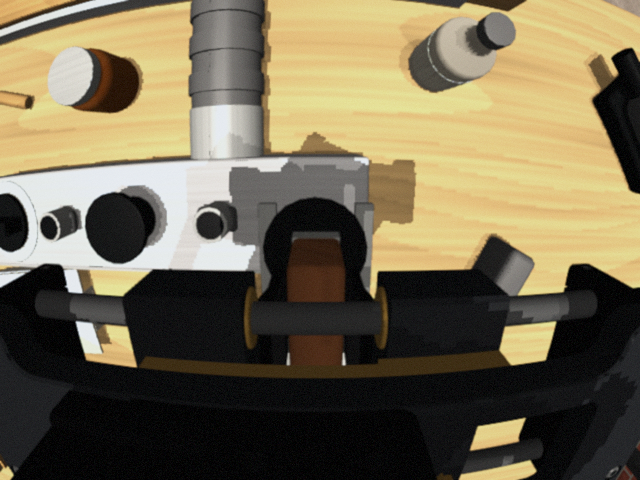

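View pics/l_side_c150_110.png

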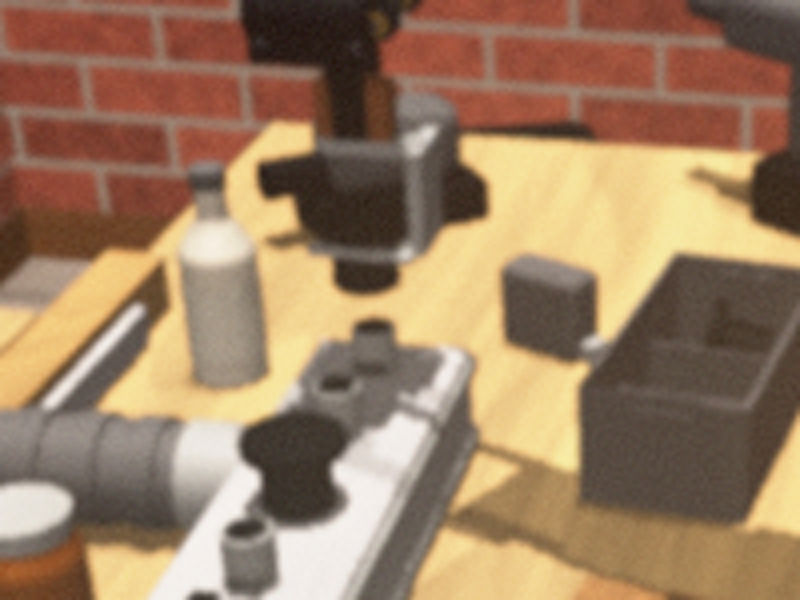

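```bash
python3 -m inch '{"dp":[[0,0,0],[0,0,0],[0,0,0],[0,0,0],[0,0,0]],"yaw":[1.9,2,2,2,0]}' && python3 -m inch '{"dp":[[0,2,3],[0,4,6],[0,6,9],[0,7,12],[0,8,14],[0,8,14],[0,8,14],[0,8,14],[0,8,14],[0,8,14],[0,8,14],[0,8,14],[0,8,14],[0,8,14],[0,7,13],[0,6,11],[0,4,9],[0,3,7],[0,2,4],[0,0.5,2]],"yaw":[0,0,0,0,0,0,0,0,0,0,0,0,0,0,0,0,0,0,0,0]}' && python3 -m inch '{"dp":[[0,0,0],[0,0,0]],"yaw":[0,0]}'
python3 - <<'E'
from h import *
snap("m",("wrist",)); st()
E
```

```text
time_s: 17.67
position: [0.652, -0.1666, 0.2642]
tcp_rot: [[-0.001, -0.116, -0.993], [0.001, -0.993, 0.116], [-1.0, -0.0, 0.001]]
force: [-0.2, -0.4, -3.9]
opening: 0.251
time_s: 19.33
position: [0.4233, -0.2627, 0.2651]
tcp_rot: [[0.0, -0.116, -0.993], [-0.0, -0.993, 0.116], [-1.0, 0.0, -0.0]]
force: [0.3, 1.1, -3.8]
opening: 0.25
time_s: 19.5
position: [0.4242, -0.2624, 0.265]
tcp_rot: [[0.001, -0.115, -0.993], [-0.0, -0.993, 0.115], [-1.0, -0.0, -0.001]]
force: [-0.3, -0.3, -3.0]
opening: 0.25
19.55 [ 0.4244 -0.2624  0.265 ] [[0.001, -0.115, -0.993], [-0.0, -0.993, 0.115], [-1.0, 0.0, -0.001]] [-0.   0.7 -4. ] 0.2519825545802578 [-44.6  18.2  97.7   0.   64.1  52. ]
```

View pics/m_wrist.png

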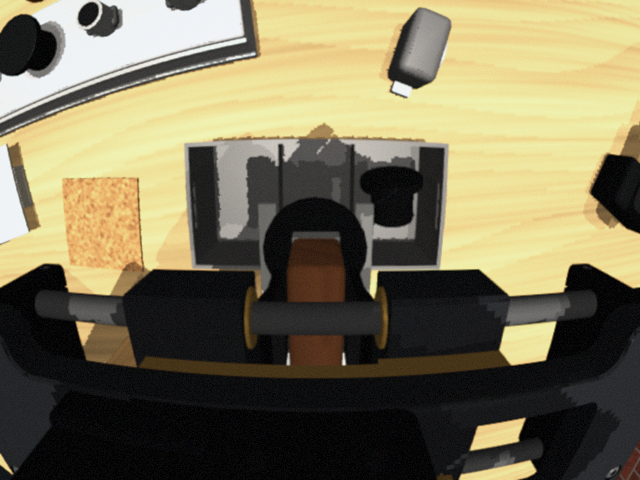

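```bash
python3 -m inch '{"dp":[[5,0,0],[10,0,0],[16,0,0],[16,0,0],[16,0,0],[12,0,0],[7,0,0],[2,0,0],[0,0,0],[0,0,3],[0,0,5],[0,0,5],[0,0,5],[0,0,5],[0,0,5]],"yaw":[0,0,0,0,0,0,0,0,0,0,0,0,0,0,0]}' && python3 -m inch '{"dp":[[0,0,5],[0,0,5],[0,0,5],[0,0,5],[0,0,5],[0,0,5],[0,0,5],[0,0,5],[0,0,5],[0,0,5],[0,0,5],[0,0,0],[0,0,0]],"yaw":[0,0,0,0,0,0,0,0,0,0,0,0,0]}'
python3 - <<'E'
from h import *
snap("n",("wrist",)); st()
E
```

```text
time_s: 20.8
position: [0.3955, -0.2592, 0.1813]
tcp_rot: [[0.001, -0.116, -0.993], [-0.001, -0.993, 0.116], [-1.0, 0.0, -0.001]]
force: [0.7, 0.4, -4.0]
opening: 0.25
time_s: 21.88
position: [0.3411, -0.2529, 0.181]
tcp_rot: [[0.0, -0.116, -0.993], [-0.0, -0.993, 0.116], [-1.0, 0.0, -0.0]]
force: [0.4, -0.0, -3.3]
opening: 0.25
21.9333 [ 0.3414 -0.2531  0.1811] [[0.0, -0.116, -0.993], [-0.0, -0.993, 0.116], [-1.0, 0.0, -0.0]] [ 0.5  0.  -3.7] 0.24667805665834802 [-51.7  20.1 113.    0.   46.9  44.9]
```

View pics/n_wrist.png

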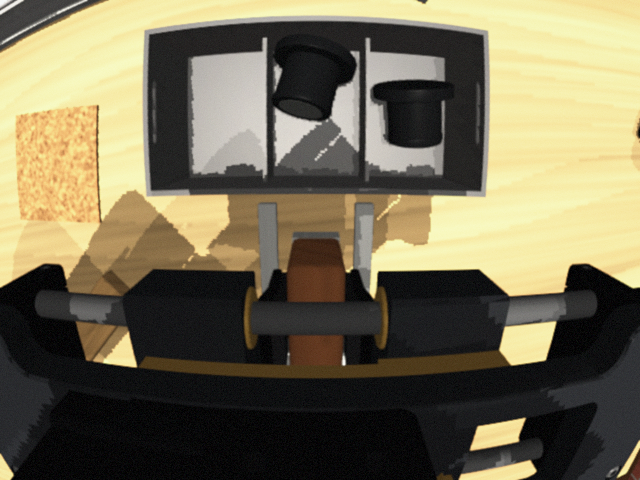

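```bash
python3 -m inch '{"dp":[[-15,0,0],[-15,0,0],[0,-13,-11.5],[0,-26,-23],[0,-26,-23],[0,-26,-23],[0,-26,-23],[0,-26,-23],[0,-26,-23],[0,-26,-23],[0,-26,-23],[0,-26,-23],[0,-13,-11.5],[10,0,0],[20,0,0],[0,0,0],[0,0,0]],"yaw":[-4,-3.9,0,0,0,0,0,0,0,0,0,0,0,0,0,0,0]}'
python3 - <<'E'
from h import *
snap("o",("wrist",)); st()
crop("o","wrist",220,40,420,240,4)
E
```

```text
time_s: 23.35
position: [0.5637, 0.0121, 0.1794]
tcp_rot: [[-0.005, 0.022, -1.0], [0.001, -1.0, -0.022], [-1.0, -0.001, 0.005]]
force: [-0.1, -0.5, -3.0]
opening: 0.253
23.4 [0.5648 0.0118 0.1805] [[-0.002, 0.022, -1.0], [0.0, -1.0, -0.022], [-1.0, -0.0, 0.002]] [ 0.  -0.3 -3.9] 0.24693412193555897 [-10.1  29.6  93.8  -0.   56.7  78.6]
```

View pics/o_wrist_c220_40.png

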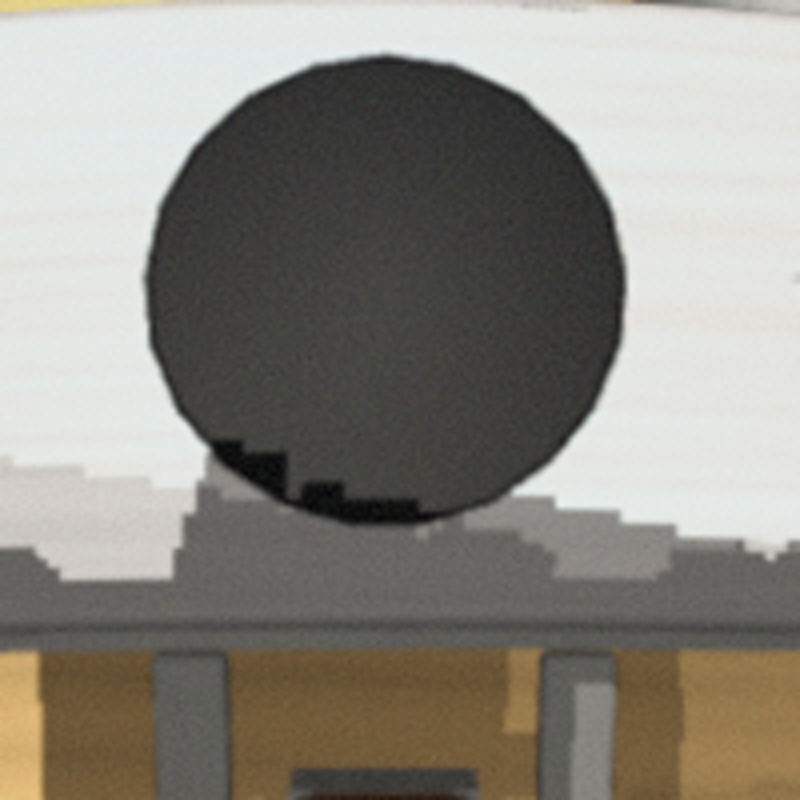

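Head centre (386,290): lateral aligned, forward ~83 mm. Hook and pull.

```bash
python3 -m inch '{"dp":[[0,0,-12],[0,0,-16],[0,0,-16],[0,0,-16],[0,0,-14],[0,0,-9],[0,0,0],[-8,0,0],[-6,0,0],[-3,0,0],[-2,0,0],[-2,0,0],[-2,0,0],[-2,0,0],[-2,0,0],[-2,0,0],[-2,0,0],[-2,0,0],[-2,0,0],[-2,0,0]],"yaw":[0,0,0,0,0,0,0,0,0,0,0,0,0,0,0,0,0,0,0,0]}' && python3 -m inch '{"dp":[[-2,0,0],[-2,0,0],[-4,0,0],[-5,0,0],[-6,0,0],[-6,0,0],[-6,0,0],[-6,0,0],[-6,0,0],[-4,0,0],[0,0,0],[0,0,0],[0,0,0],[0,0,0],[0,0,0]],"yaw":[0,0,0,0,0,0,0,0,0,0,1.9,2,2,2,0]}'
python3 - <<'E'
from h import *
snap("q",("wrist","side","top")); st()
crop("q","side",150,110,350,260,4)
E
```

```text
time_s: 25.07
position: [0.6488, 0.0141, 0.2188]
tcp_rot: [[0.001, 0.022, -1.0], [-0.0, -1.0, -0.022], [-1.0, 0.0, -0.001]]
force: [0.1, 0.7, -3.6]
opening: 0.25
time_s: 26.32
position: [0.6485, 0.014, 0.2651]
tcp_rot: [[-0.0, -0.116, -0.993], [-0.0, -0.993, 0.116], [-1.0, 0.0, 0.0]]
force: [0.4, -0.1, -4.2]
opening: 0.249
26.4667 [0.6485 0.014  0.265 ] [[-0.0, -0.115, -0.993], [0.0, -0.993, 0.115], [-1.0, -0.0, 0.0]] [ 0.3 -0.1 -4.1] 0.25317517441424997 [-8.6 30.3 76.4  0.  73.2 88. ]
```

View pics/q_side_c150_110.png

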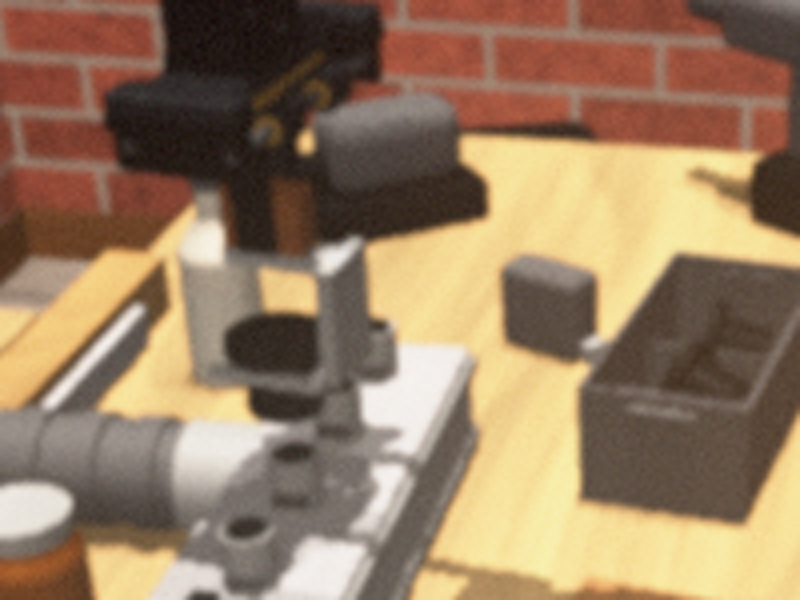

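View pics/q_wrist.png

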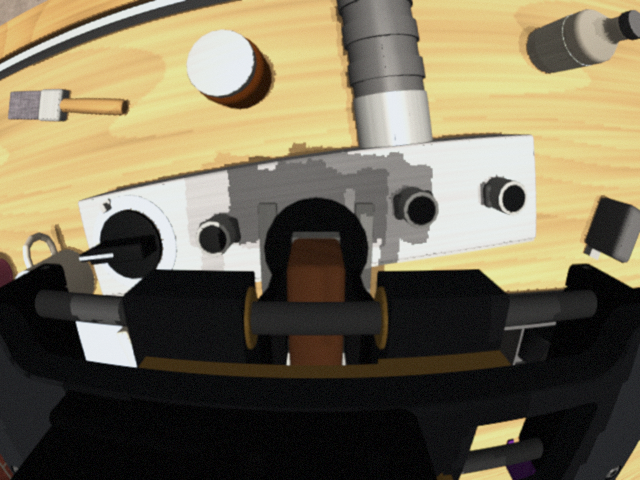

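```bash
python3 -m inch '{"dp":[[0,4,3],[0,8,6],[0,11,9],[0,13,11],[0,14.5,12.5],[0,14.5,12.5],[0,14.5,12.5],[0,14.5,12.5],[0,14.5,12.5],[0,14.5,12.5],[0,14.5,12.5],[0,14.5,12.5],[0,14.5,12.5],[0,14.5,12.5],[0,14,12],[0,12,10],[0,9,7],[0,5,5],[0,2,3],[0,0,0]],"yaw":[0,0,0,0,0,0,0,0,0,0,0,0,0,0,0,0,0,0,0,0]}'
python3 - <<'E'
from h import *
snap("r",("wrist",)); st()
E
```

```text
time_s: 28.13
position: [0.4325, -0.1856, 0.2651]
tcp_rot: [[-0.0, -0.116, -0.993], [0.0, -0.993, 0.116], [-1.0, -0.0, 0.0]]
force: [0.6, 0.0, -4.4]
opening: 0.247
28.1833 [ 0.433  -0.1854  0.2651] [[0.0, -0.116, -0.993], [0.0, -0.993, 0.116], [-1.0, -0.0, -0.0]] [ 0.8  0.4 -4.5] 0.2494037570461158 [-36.8  15.9 101.2   0.   62.9  59.8]
```

View pics/r_wrist.png

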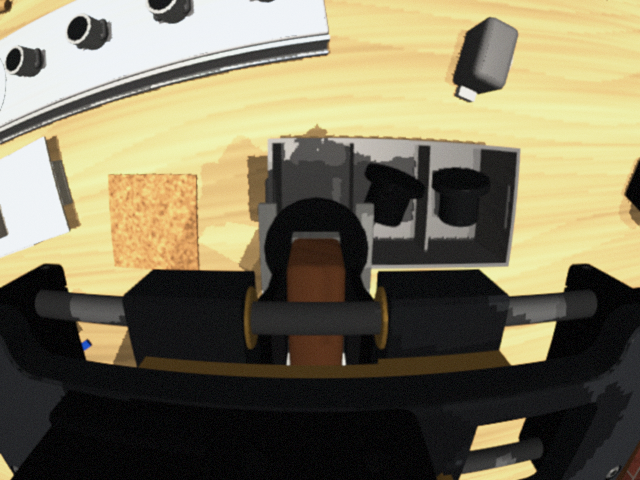

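```bash
python3 -m inch '{"dp":[[5,0,0],[10,0,0],[16,0,0],[16,0,0],[16,0,0],[12,0,0],[7,0,0],[2,0,0],[0,0,0],[0,0,3],[0,0,5],[0,0,5],[0,0,5],[0,0,5],[0,0,5]],"yaw":[0,0,0,0,0,0,0,0,0,0,0,0,0,0,0]}' && python3 -m inch '{"dp":[[0,0,5],[0,0,5],[0,0,5],[0,0,5],[0,0,5],[0,0,5],[0,0,5],[0,0,5],[0,0,5],[0,0,5],[0,0,5],[0,0,0],[0,0,0]],"yaw":[0,0,0,0,0,0,0,0,0,0,0,0,0]}'
python3 - <<'E'
from h import *
snap("s",("wrist","top")); st()
E
```

```text
time_s: 29.43
position: [0.4048, -0.1823, 0.1813]
tcp_rot: [[0.001, -0.116, -0.993], [-0.0, -0.993, 0.116], [-1.0, 0.0, -0.001]]
force: [0.7, 0.4, -3.6]
opening: 0.255
time_s: 30.52
position: [0.3504, -0.1759, 0.181]
tcp_rot: [[0.0, -0.116, -0.993], [0.0, -0.993, 0.116], [-1.0, -0.0, -0.0]]
force: [-0.1, 0.6, -2.8]
opening: 0.254
30.6167 [ 0.3509 -0.1762  0.1811] [[0.001, -0.115, -0.993], [-0.001, -0.993, 0.115], [-1.0, 0.0, -0.001]] [-0.3 -0.9 -3.7] 0.2520919015201543 [-43.1  17.9 117.2   0.   44.8  53.5]
```

View pics/s_wrist.png

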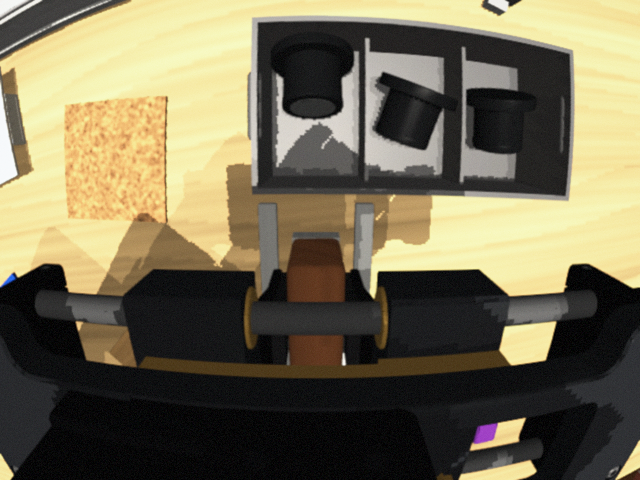

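View pics/s_top.png

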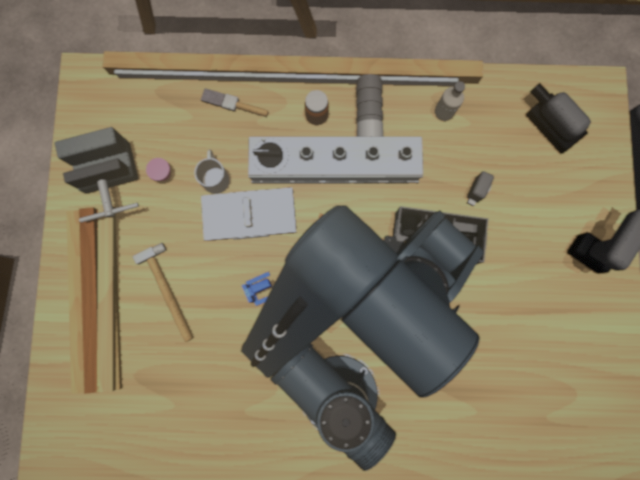

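```bash
python3 -m inch '{"dp":[[-20,0,0],[-20,0,0],[0,-12,-3.5],[0,-24,-7],[0,-24,-7],[0,-24,-7],[0,-24,-7],[0,-24,-7],[0,-24,-7],[0,-24,-7],[0,-19.6,-5],[20,0,0],[30,0,0],[30,0,0],[20,0,0],[10,0,0],[0,0,0],[0,0,0]],"yaw":[0,0,0,0,0,0,0,0,0,0,0,0,0,0,0,0,0,0]}'
python3 - <<'E'
from h import *
snap("t",("wrist","side")); st()
crop("t","wrist",200,90,440,280,3.3)
E
```

```text
time_s: 32.12
position: [0.431, 0.0158, 0.1105]
tcp_rot: [[-0.001, -0.115, -0.993], [0.0, -0.993, 0.115], [-1.0, -0.0, 0.001]]
force: [0.3, -0.8, -3.7]
opening: 0.25
32.2167 [0.4318 0.0156 0.1116] [[0.002, -0.115, -0.993], [-0.0, -0.993, 0.115], [-1.0, 0.0, -0.002]] [ 0.5  1.2 -3.6] 0.25263766293187767 [-12.8  28.5 115.7   0.   35.6  83.8]
```

View pics/t_wrist_c200_90.png

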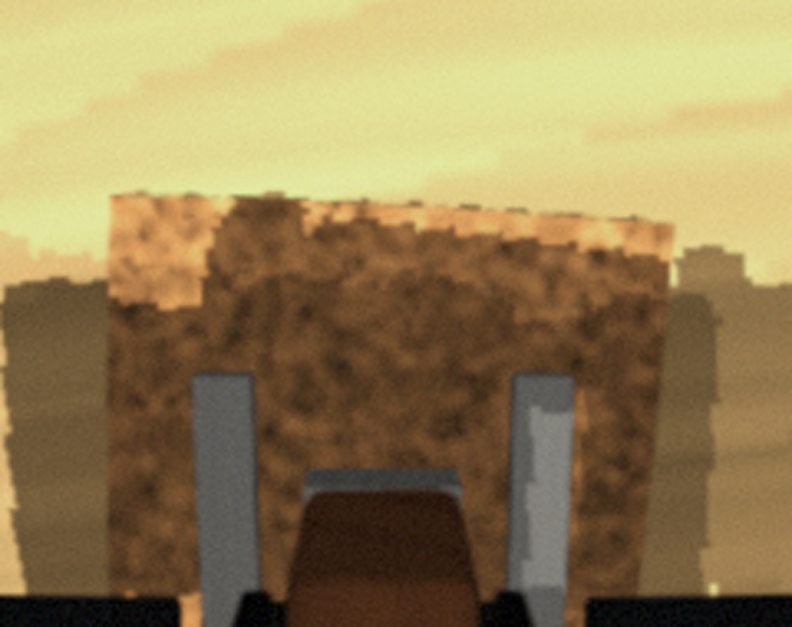

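View pics/t_side.png

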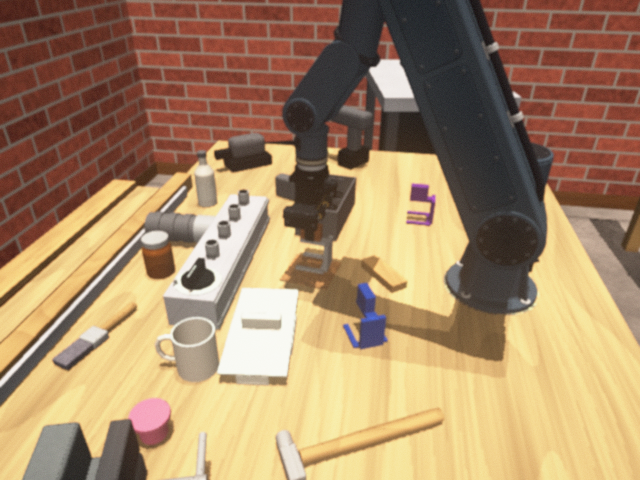

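```bash
python3 - <<'E'
from h import *
def t(c,z): return atz("t","wrist",c[0]/3.3+200,c[1]/3.3+90,z)
a,b=t((110,195),.004),t((672,225),.004); print(a,b)
y=(a-b)[:2]/np.linalg.norm((a-b)[:2]); x=np.array([y[1],-y[0]]); print("padc",(a+b)[:2]/2-.06*x,np.degrees(np.arctan2(x[1],x[0])),np.linalg.norm(a-b))
p=[t((193,374),.0316),t((574,374),.0316)]; m=(p[0]+p[1])[:2]/2; d=np.array([.9934,-.1149]); print(p,"origin",m-.028*d)
E
```

```text
[0.5009 0.0647 0.004 ] [ 0.481  -0.0533  0.004 ]
padc [0.43178545 0.01567775] -9.572521400783035 0.11966624419609734
[array([0.4645, 0.0474, 0.0316]), array([ 0.4562, -0.0253,  0.0316])] origin [0.4325348 0.0142672]
```

```bash
python3 -m inch '{"dp":[[5,-1,0],[6,0,0],[5,0,0],[3,0,0],[2,0,0],[0.5,0,0],[0,0,0]],"yaw":[3,0,0,0,0,0,0]}'
python3 -m inch '{"dp":[[0.5,0,0],[0,0,0]],"yaw":[0,0]}'
```

```text
time_s: 32.8
position: [0.4318, 0.0165, 0.09]
tcp_rot: [[0.002, -0.167, -0.986], [-0.0, -0.986, 0.167], [-1.0, 0.0, -0.002]]
force: [0.3, 0.5, 3.4]
opening: 0.255
time_s: 32.97
position: [0.4322, 0.0164, 0.0898]
tcp_rot: [[0.003, -0.167, -0.986], [-0.001, -0.986, 0.167], [-1.0, 0.0, -0.003]]
force: [2.1, 0.1, 5.8]
opening: 0.25
```

```bash
python3 -m inch '{"dp":[[0,0,0],[0,0,0],[0,0,0],[0,0,0],[0,0,0],[0,0,0],[0,0,0],[0,0,0],[0,0,0],[0,0,0]],"yaw":[0,0,0,0,0,0,0,0,0,0]}' 87 && python3 -m inch '{"dp":[[-10,0,0],[-20,0,0],[-30,0,0],[-40,0,0],[-40,0,0],[-35,0,0],[0,0,0],[0,0,0]],"yaw":[0,0,0,0,0,0,0,0]}'
python3 - <<'E'
from h import *
snap("u",("wrist","side","top")); st()
crop("u","wrist",240,100,400,280,4)
crop("u","top",190,180,310,250,6)
E
```

```text
time_s: 33.8
position: [0.4309, 0.0167, 0.0889]
tcp_rot: [[-0.0, -0.167, -0.986], [0.0, -0.986, 0.167], [-1.0, -0.0, 0.0]]
force: [-0.4, -0.0, -1.0]
opening: 0.925
time_s: 34.47
position: [0.4321, 0.0165, 0.266]
tcp_rot: [[0.006, -0.167, -0.986], [-0.001, -0.986, 0.167], [-1.0, 0.0, -0.006]]
force: [-0.1, 0.0, -0.9]
opening: 1.001
34.6167 [0.4296 0.017  0.2626] [[-0.003, -0.167, -0.986], [0.001, -0.986, 0.167], [-1.0, -0.0, 0.003]] [-0.3 -0.1 -0.1] 1.0001491414600265 [-12.7  12.8 106.4   0.   61.   86.9]
```

View pics/u_wrist.png

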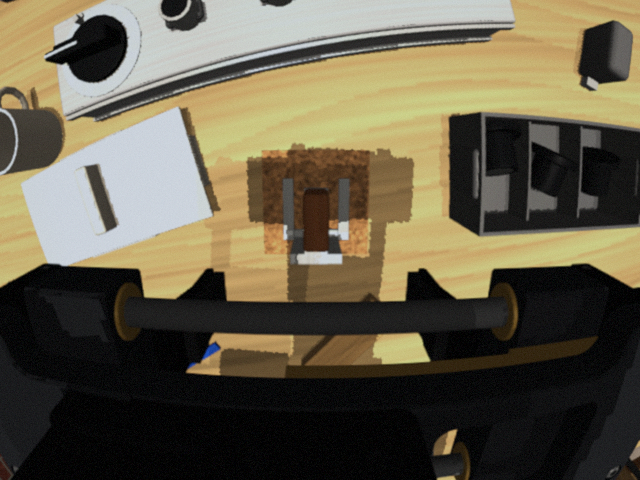

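View pics/u_top_c190_180.png

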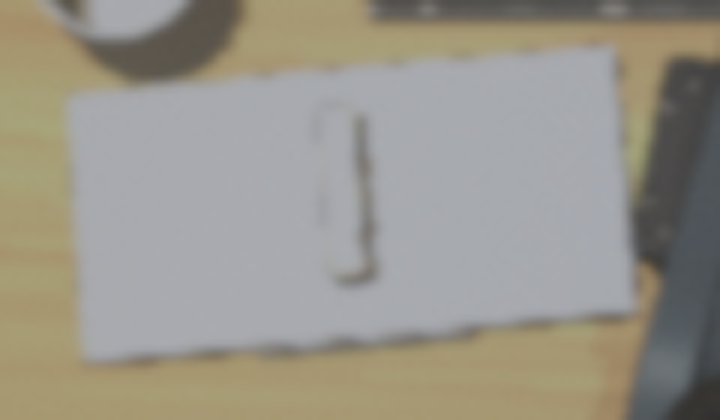

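View pics/u_side.png

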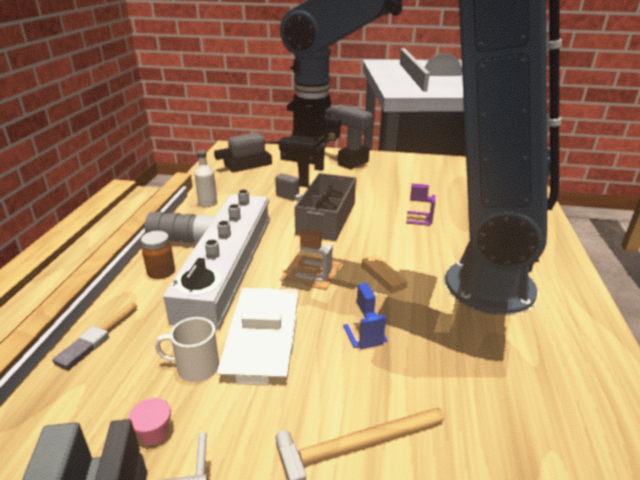

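```bash
python3 - <<'E'
from h import *
def rep(n,pts,z):
    q=np.array([atz("u",n,*p,z) for p in pts])[:,:2]; print(n,q.tolist())
    # order TL(+x,+y),TR(+x,-y),BR,BL
    y=(q[0]+q[3]-q[1]-q[2])/2; x=(q[0]+q[1]-q[2]-q[3])/2
    print("  c",q.mean(0).round(4),"yaw",np.degrees(np.arctan2(-y[0],y[1])).round(2),np.degrees(np.arctan2(x[1],x[0])).round(2),np.linalg.norm(y).round(4),np.linalg.norm(x).round(4))
f=lambda L:[(a/6+190,b/6+180) for a,b in L]
rep("top",f([(68,93),(614,46),(635,312),(84,360)]),.0275)
rep("wrist",[(22,184),(182,108),(213,215),(53,266)],.0275)
for p in [(325,105),(365,108),(375,278),(335,280)]: print(atz("u","top",*f([p])[0],.0575))
crop("u","wrist",0,90,230,280,3.4)
crop("u","wrist",440,100,640,245,4)
E
```

```text
top [[0.5378, 0.3992], [0.5665, 0.1435], [0.4397, 0.1298], [0.4113, 0.3846]]
  c [0.4888 0.2643] yaw 6.38 6.37 0.2568 0.1274
wrist [[0.536, 0.3955], [0.5647, 0.1392], [0.4421, 0.1279], [0.4177, 0.3768]]
  c [0.4901 0.2599] yaw 6.0 7.1 0.254 0.1214
[0.528  0.2736 0.0575]
[0.5271 0.2551 0.0575]
[0.448  0.2472 0.0575]
[0.4466 0.2654 0.0575]
```

View pics/u_wrist_c0_90.png

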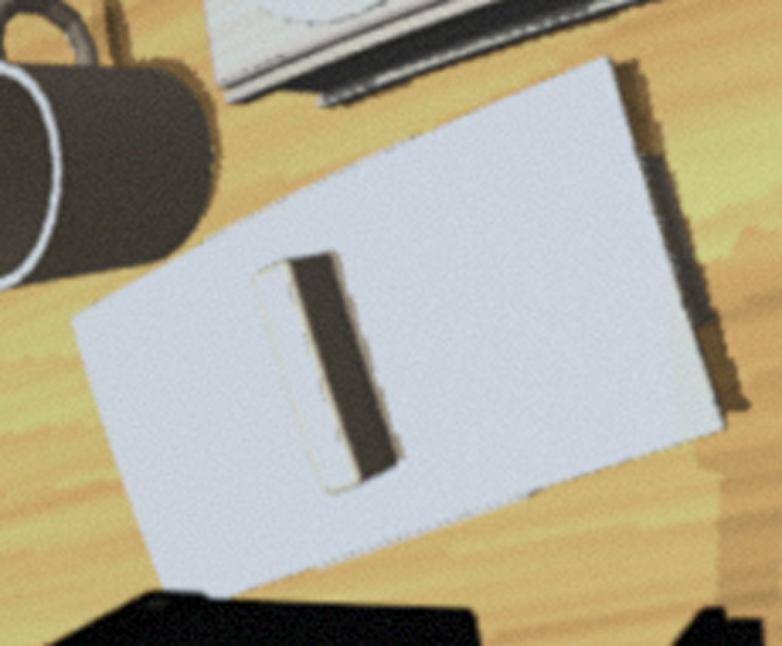

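View pics/u_wrist_c440_100.png

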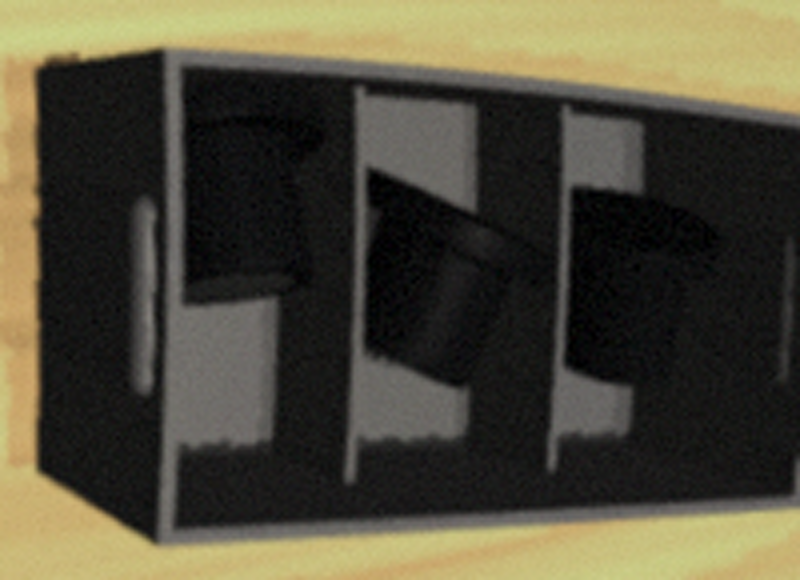

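```bash
python3 -m inch '{"dp":[[0,0,0],[0,0,0],[0,0,0],[0,-29.7,-10.7],[0,-29.7,-10.7],[0,-29.7,-10.7],[0,-29.7,-10.7],[6,-29.7,-10.7],[12,-29.7,-10.7],[16,-29.7,-10.7],[16,-29.7,-10.7],[0,0,0],[0,0,0]],"yaw":[-5.3,-5.3,-5.4,0,0,0,0,0,0,0,0,0,0]}'
python3 - <<'E'
from h import *
snap("v",("wrist",)); st()
E
```

```text
time_s: 35.7
position: [0.4877, 0.263, 0.2105]
tcp_rot: [[-0.007, 0.114, -0.993], [-0.002, -0.993, -0.114], [-1.0, 0.002, 0.007]]
force: [-0.3, -0.2, 0.6]
opening: 1.005
35.75 [0.4881 0.2622 0.2116] [[-0.005, 0.112, -0.994], [-0.002, -0.994, -0.112], [-1.0, 0.001, 0.005]] [0.5 0.9 0.4] 0.9974677312356681 [ 16.7  26.5  93.5  -0.   60.3 100.3]
```

View pics/v_wrist.png

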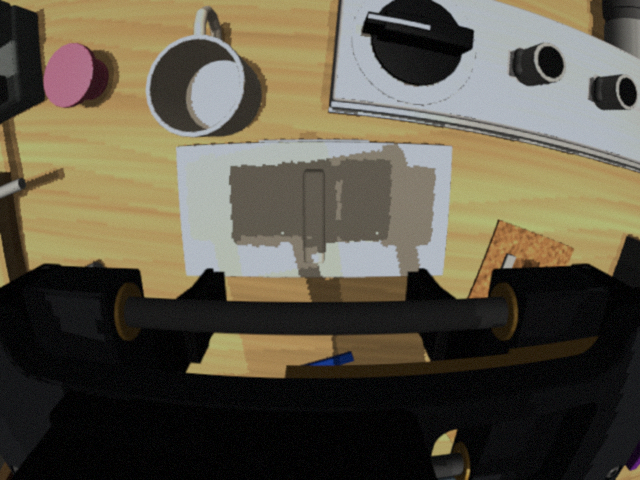

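```bash
python3 - <<'E'
from h import *
crop("v","wrist",170,130,460,290,2.7)
q=np.array([atz("v","wrist",*p,.0275) for p in [(178,149),(451,147),(446,276),(186,275)]])[:,:2]
y=(q[0]+q[3]-q[1]-q[2])/2; x=(q[0]+q[1]-q[2]-q[3])/2
print(q,q.mean(0),np.degrees(np.arctan2(-y[0],y[1])),np.linalg.norm(y),np.linalg.norm(x))
for p in [(303,170),(325,170)]: print(atz("v","wrist",*p,.0575))
E
```

```text
[[0.5361 0.3965]
 [0.5669 0.1439]
 [0.4406 0.124 ]
 [0.4119 0.3842]] [0.488875 0.26215 ] 6.6184136579586115 0.25812017065700227 0.12628053096182323
[0.5297 0.2771 0.0575]
[0.5317 0.2592 0.0575]
```

View pics/v_wrist_c170_130.png

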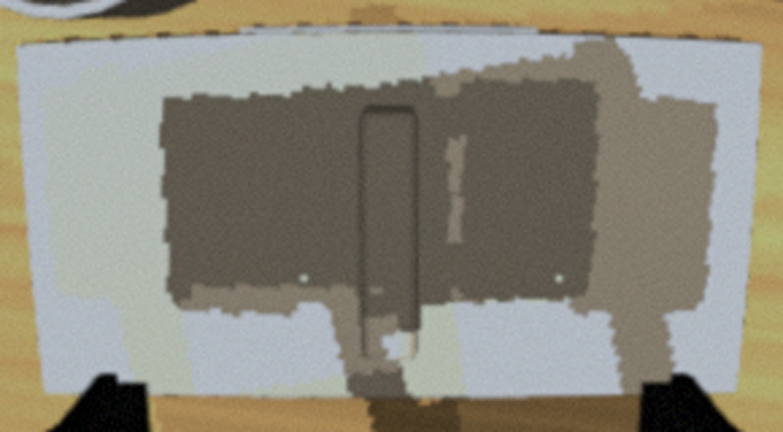

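```bash
python3 -m inch '{"dp":[[20,0,-1.4],[30,0,0],[30,0,0],[30,0,0],[30,0,0],[18,0,0],[8,0,0],[3.5,0,0],[0,0,0]],"yaw":[0,0,0,0,0,0,0,0,0]}' 60 && python3 -m inch '{"dp":[[0,0,0],[0,0,0],[0,0,0],[0,0,0],[0,0,0],[0,0,0],[0,0,0],[0,0,0],[0,0,0],[0,0,0]],"yaw":[0,0,0,0,0,0,0,0,0,0]}' 0
```

```text
time_s: 36.5
position: [0.4911, 0.2617, 0.0445]
tcp_rot: [[-0.0, 0.11, -0.994], [-0.0, -0.994, -0.11], [-1.0, 0.0, 0.0]]
force: [0.4, 0.9, 0.0]
opening: 0.691
time_s: 37.33
position: [0.4911, 0.2628, 0.0447]
tcp_rot: [[0.0, 0.111, -0.994], [0.0, -0.994, -0.111], [-1.0, -0.0, -0.001]]
force: [-0.2, 1.8, 2.3]
opening: 0.205
```

```bash
python3 -m inch '{"dp":[[-6,0,0],[-14,0,0],[-20,0,0],[-30,0,0],[-30,0,0],[-30,0,0],[-28,0,0],[-16,0,0],[-6,0,0],[0,0,0],[0,0,0]],"yaw":[0,0,0,0,0,0,0,0,0,0,0]}'
python3 - <<'E'
from h import *
snap("w",("wrist","side")); st()
crop("n","wrist",130,10,510,210,2)
crop("s","wrist",240,5,590,210,2.2)
E
```

```text
time_s: 38.25
position: [0.4901, 0.2621, 0.2236]
tcp_rot: [[-0.002, 0.111, -0.994], [-0.001, -0.994, -0.111], [-1.0, 0.001, 0.002]]
force: [-0.1, 0.2, -3.1]
opening: 0.203
38.35 [0.4897 0.262  0.2226] [[-0.004, 0.111, -0.994], [-0.001, -0.994, -0.111], [-1.0, 0.001, 0.004]] [-0.2 -0.3 -2.3] 0.20194765307661317 [ 16.6  25.7  92.7  -0.   61.8 100.3]
```

View pics/w_wrist.png

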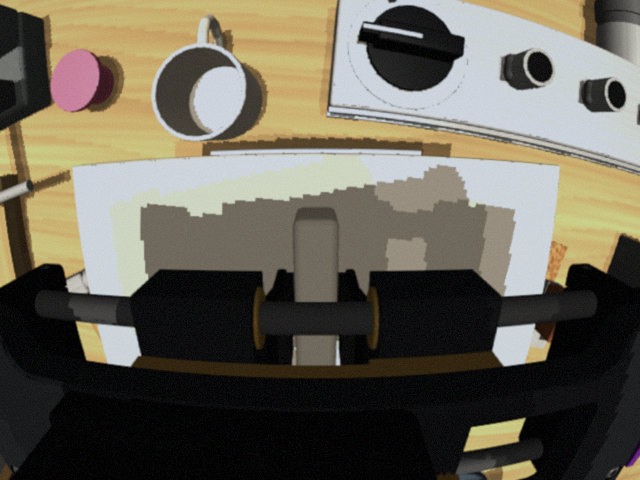

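View pics/n_wrist_c130_10.png

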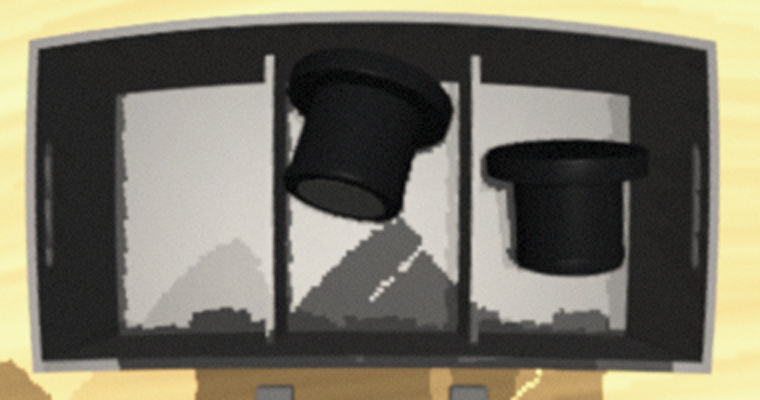

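View pics/s_wrist_c240_5.png

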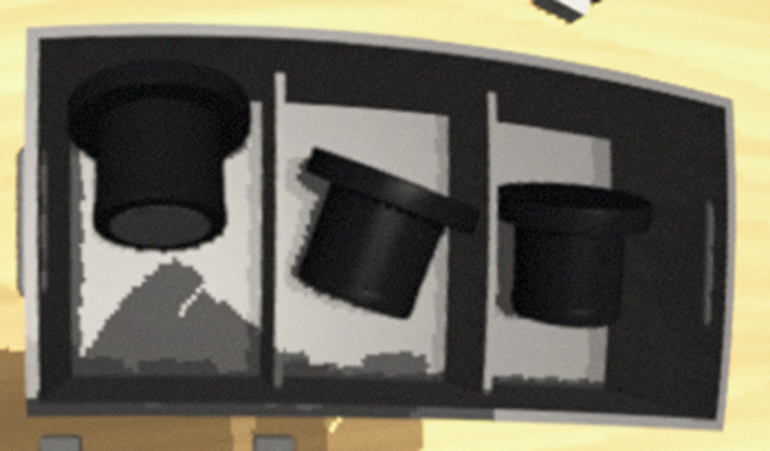

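View pics/w_side.png

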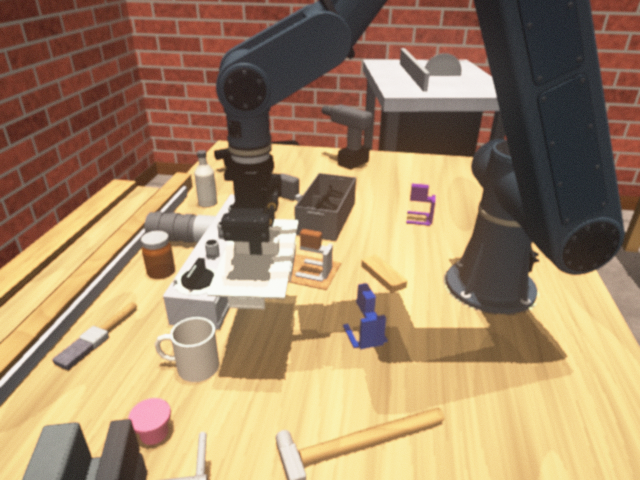

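```bash
python3 - <<'E'
from h import *
def box(tag,pts,z):
    q=np.array([atz(tag,"wrist",*p,z) for p in pts])[:,:2]
    y=(q[0]+q[3]-q[1]-q[2])/2; x=(q[0]+q[1]-q[2]-q[3])/2
    print(tag,q.mean(0).round(4),"yaw",np.degrees(np.arctan2(-y[0],y[1])).round(2),np.degrees(np.arctan2(x[1],x[0])).round(2),np.linalg.norm(y).round(4),np.linalg.norm(x).round(4))
box("n",[(a/2+130,b/2+10) for a,b in [(30,40),(717,41),(712,373),(35,372)]],.09)
box("s",[(a/2.2+240,b/2.2+5) for a,b in [(27,28),(732,100),(722,430),(27,413)]],.09)
z=.2226-.0447+.0275
q=[atz("w","wrist",*p,z)[:2] for p in [(72,168),(559,166),(524,365),(107,365)]]
T=np.array([.4897,.262]);a=np.radians(6.37);R=np.array([[np.cos(a),-np.sin(a)],[np.sin(a),np.cos(a)]])
print([ (R.T@(p-T)*1000).round(1) for p in q])
crop("w","wrist",60,140,320,290,3)
E
```

```text
n [ 0.4344 -0.2657] yaw -6.67 -6.62 0.2399 0.1196
s [ 0.4346 -0.2652] yaw -6.8 -6.81 0.24 0.1189
[array([ 62.1, 128.7]), array([  63.3, -130.1]), array([ -58.8, -131.1]), array([-58.7, 129.3])]
```

View pics/w_wrist_c60_140.png

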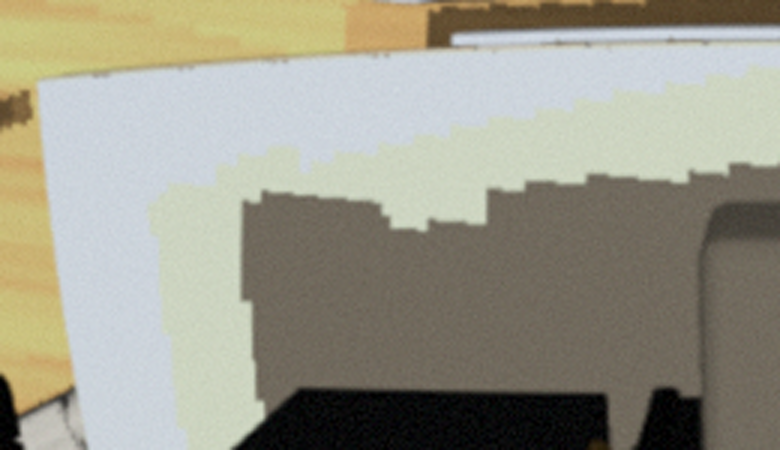

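```bash
python3 -m inch '{"dp":[[0,0,0],[0,0,0],[0,0,0],[0,0,0]],"yaw":[3,4,4,2.07]}' && python3 -m inch '{"dp":[[0,10,0],[0,20,0],[0,30,-0.5],[0,30,-0.5],[0,30,-0.5],[0,30,-0.5],[0,30,-0.5],[0,30,-0.5],[0,30,-0.5],[0,30,-0.5],[0,30,-0.5],[0,30,-0.5],[0,30,-0.5],[0,30,-0.5],[0,30,-0.5],[0,30,-0.5],[0,30,-0.5],[0,30,-0.5],[0,15,0],[0,4.7,0]],"yaw":[0,0,0,0,0,0,0,0,0,0,0,0,0,0,0,0,0,0,0,0]}' && python3 -m inch '{"dp":[[0,0,0],[0,0,0],[0,0,0]],"yaw":[0,0,0]}'
python3 - <<'E'
from h import *
snap("x",("wrist","side")); st()
E
```

```text
time_s: 38.68
position: [0.49, 0.2621, 0.2225]
tcp_rot: [[-0.004, -0.12, -0.993], [-0.001, -0.993, 0.12], [-1.0, 0.002, 0.004]]
force: [-0.3, 0.3, -2.4]
opening: 0.199
time_s: 40.35
position: [0.4364, -0.2671, 0.2237]
tcp_rot: [[-0.001, -0.119, -0.993], [-0.0, -0.993, 0.119], [-1.0, 0.0, 0.001]]
force: [-0.1, 0.5, -1.3]
opening: 0.208
time_s: 40.6
position: [0.4367, -0.2625, 0.2241]
tcp_rot: [[-0.001, -0.115, -0.993], [0.002, -0.993, 0.115], [-1.0, -0.002, 0.001]]
force: [0.8, 0.3, -2.5]
opening: 0.204
40.7 [ 0.4371 -0.2627  0.2244] [[-0.001, -0.115, -0.993], [0.001, -0.993, 0.115], [-1.0, -0.001, 0.001]] [-0.   0.4 -1.7] 0.20972053355172296 [-43.6  22.1  99.    0.   59.   53. ]
```

View pics/x_wrist.png

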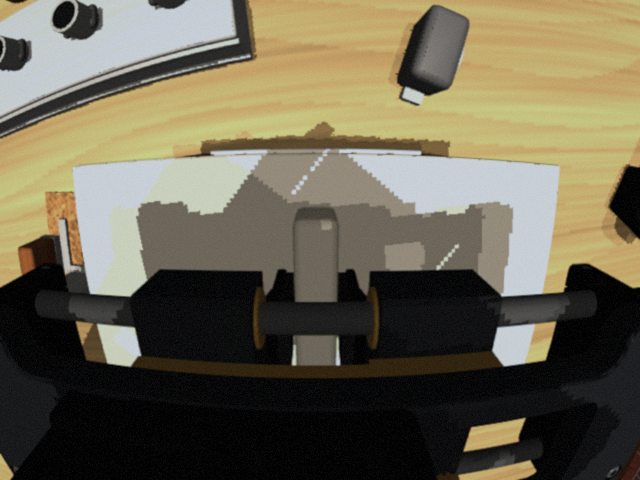

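View pics/x_side.png

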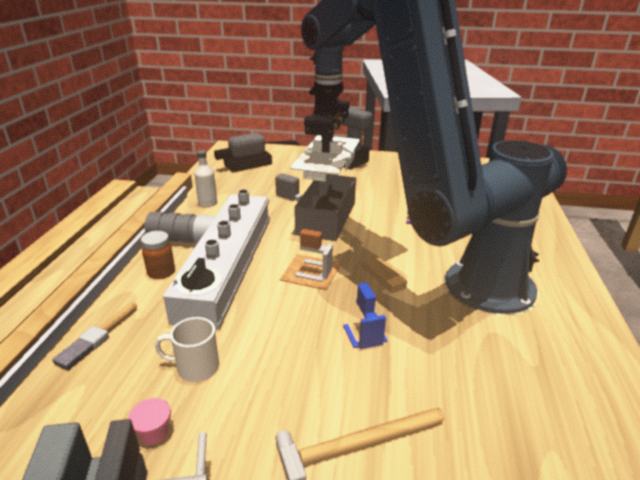

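```bash
python3 -m inch '{"dp":[[10,0,0],[20,0,0],[25,0,0],[15,0,0],[8,0,0],[0,0,0],[0,0,0],[0,0,0],[0,0,0],[0,0,0]],"yaw":[0,0,0,0,0,0,0,0,0,0]}'
python3 - <<'E'
from h import *
snap("y",("wrist","side","top")); st()
crop("y","side",260,110,400,250,5)
crop("y","top",370,180,510,285,5.5)
E
```

```text
time_s: 41.53
position: [0.4377, -0.2649, 0.1475]
tcp_rot: [[0.002, -0.116, -0.993], [-0.002, -0.993, 0.116], [-1.0, 0.001, -0.002]]
force: [-0.1, 0.2, -1.7]
opening: 0.201
41.6833 [ 0.4373 -0.2647  0.147 ] [[0.001, -0.117, -0.993], [-0.001, -0.993, 0.117], [-1.0, 0.001, -0.001]] [ 0.5 -0.7 -1.9] 0.21004177761601825 [-43.7  28.9 103.2  -0.   47.8  53. ]
```

View pics/y_side_c260_110.png

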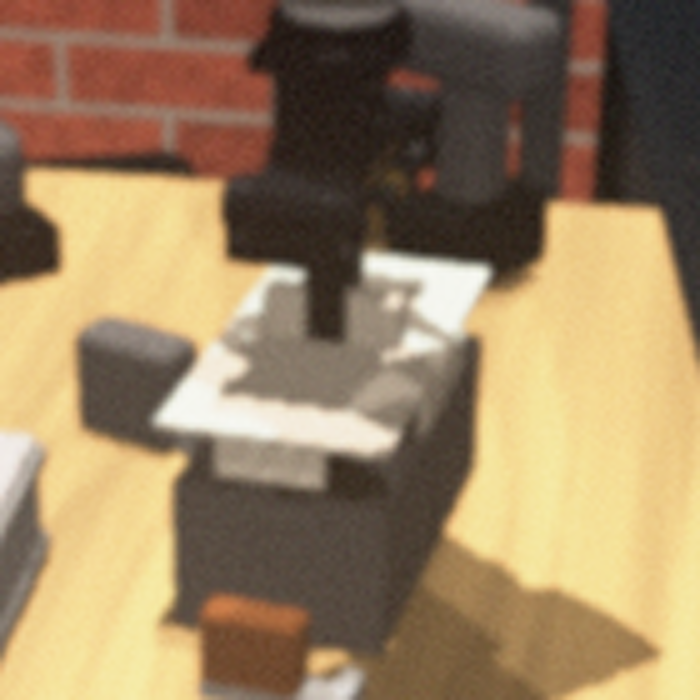

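View pics/y_wrist.png

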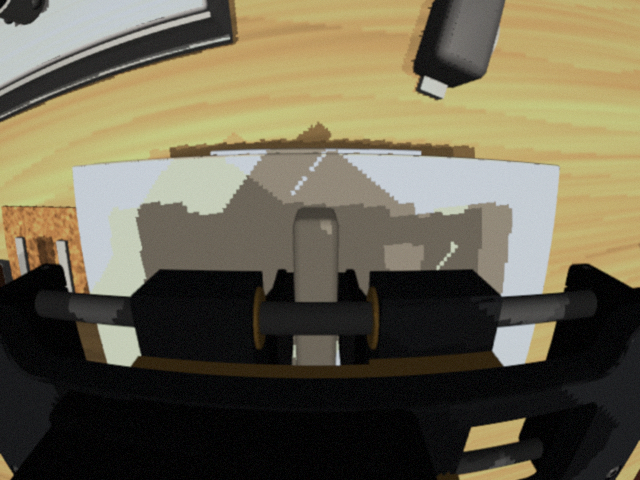

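View pics/y_top_c370_180.png

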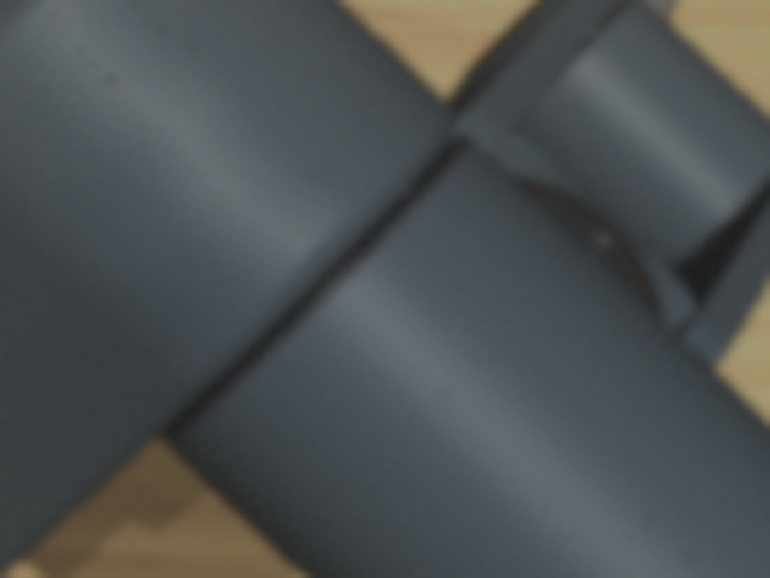

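```bash
python3 -m inch '{"dp":[[0,0,1],[0,0,0],[0,0,0],[0,0,0],[0,0,0]],"yaw":[0,0,0,0,0]}' | head -2; python3 - <<'E'
from h import *
def box(tag,pts,z):
    q=np.array([atz(tag,"side",*p,z) for p in pts])[:,:2]
    y=(q[0]+q[3]-q[1]-q[2])/2; x=(q[0]+q[1]-q[2]-q[3])/2
    print(tag,q.mean(0).round(4),"yaw",np.degrees(np.arctan2(-y[0],y[1])).round(2),np.degrees(np.arctan2(x[1],x[0])).round(2),np.linalg.norm(y).round(4),np.linalg.norm(x).round(4))
box("y",[(a/5+260,b/5+110) for a,b in [(155,425),(268,262),(492,265),(392,455)]],.1298)
box("i",[(a/5+260,b/5+130) for a,b in [(178,382),(298,218),(478,240),(388,402)]],.09)
P=[]
for k in range(6):
    c=bot.capture("side"); P.append(bot.read_state()["position"])
print(np.mean(P,0).round(4),np.std(P,0).round(4))
E
```

```text
time_s: 42.1
position: [0.4361, -0.2644, 0.1464]
y [ 0.4361 -0.2484] yaw -5.54 1.72 0.2472 0.1303
i [ 0.4317 -0.2549] yaw -7.1 -3.87 0.2237 0.1134
[ 0.4361 -0.2644  0.1464] [0. 0. 0.]
```

```bash
python3 -m inch '{"dp":[[4,0.5,0],[4,0,0],[4,0,0],[4,0,0],[2,0,0],[0,0,0],[0,0,0]],"yaw":[0,0,0,0,0,0,0]}' && python3 -m inch '{"dp":[[2,0,0],[2,0,0],[0,0,0]],"yaw":[0,0,0]}'
python3 - <<'E'
from h import *
snap("z",("wrist","side")); st()
crop("z","side",260,110,400,250,5)
E
```

```text
time_s: 42.98
position: [0.436, -0.2648, 0.1282]
tcp_rot: [[-0.0, -0.117, -0.993], [0.0, -0.993, 0.117], [-1.0, -0.0, 0.0]]
force: [0.5, -0.0, -1.9]
opening: 0.202
time_s: 43.23
position: [0.4361, -0.2646, 0.1243]
tcp_rot: [[-0.0, -0.117, -0.993], [0.001, -0.993, 0.117], [-1.0, -0.001, 0.0]]
force: [0.8, 0.2, -2.1]
opening: 0.202
43.3333 [ 0.4361 -0.2647  0.1244] [[0.0, -0.117, -0.993], [0.0, -0.993, 0.117], [-1.0, -0.0, 0.0]] [ 0.8  0.9 -1.9] 0.20274613915062464 [-43.8  31.1 104.2   0.   44.7  52.9]
```

View pics/z_side_c260_110.png

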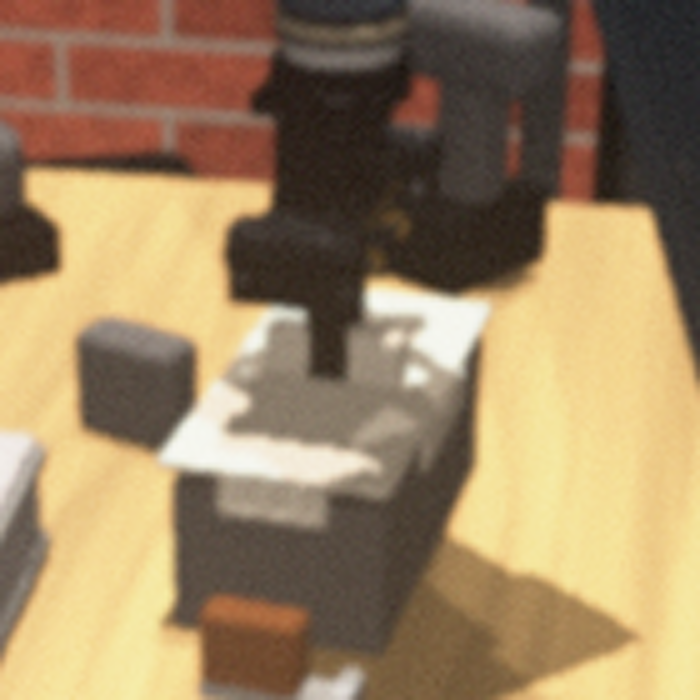

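```bash
for i in 1 2 3; do python3 -m inch '{"dp":[[1,0,0],[1,0,0]],"yaw":[0,0]}' | grep -E 'position|force'; done
```

```text
position: [0.4362, -0.2648, 0.1229]
force: [-0.9, 1.0, 4.8]
position: [0.4364, -0.2649, 0.1213]
force: [0.1, 1.6, 7.1]
position: [0.4364, -0.2647, 0.1193]
force: [-0.2, 2.3, 6.5]
```

```bash
for i in 1 2 3 4 5; do python3 -m inch '{"dp":[[1,0,0],[1,0,0]],"yaw":[0,0]}' | grep -E 'position|force'; done
```

```text
position: [0.4363, -0.2646, 0.1168]
force: [0.6, 2.9, 1.1]
position: [0.436, -0.2644, 0.114]
force: [1.0, 2.4, -2.9]
position: [0.4358, -0.265, 0.1121]
force: [-2.1, 2.0, 10.7]
position: [0.4358, -0.2651, 0.1121]
force: [-5.2, 4.3, 24.9]
position: [0.4358, -0.2651, 0.112]
force: [-7.0, 5.7, 40.2]
```

```bash
python3 -m inch '{"dp":[[-2,0,0],[-1.5,0,0],[0,0,0]],"yaw":[0,0,0]}' | grep -E 'position|force'; python3 -m inch '{"dp":[[0,0,0],[0,0,0],[0,0,0],[0,0,0],[0,0,0],[0,0,0],[0,0,0],[0,0,0]],"yaw":[0,0,0,0,0,0,0,0]}' 70 | grep -E 'position|force|open'; python3 -m inch '{"dp":[[-10,0,0],[-20,0,0],[-30,0,0],[-30,0,0],[-30,0,0],[-30,0,0],[0,0,0],[0,0,0]],"yaw":[0,0,0,0,0,0,0,0]}'
python3 - <<'E'
from h import *
snap("A",("wrist","side")); st()
crop("A","side",260,150,400,250,5)
E
```

```text
position: [0.436, -0.2653, 0.1121]
force: [-2.6, 1.2, 5.5]
position: [0.4361, -0.2649, 0.1119]
force: [0.0, 0.2, 0.3]
opening: 0.729
time_s: 46.25
position: [0.4369, -0.2656, 0.2645]
tcp_rot: [[0.004, -0.116, -0.993], [-0.004, -0.993, 0.116], [-1.0, 0.003, -0.004]]
force: [0.1, -0.8, -0.6]
opening: 0.805
46.35 [ 0.4354 -0.2643  0.2617] [[-0.001, -0.117, -0.993], [0.001, -0.993, 0.117], [-1.0, -0.001, 0.001]] [-0.1 -0.7 -0.4] 0.8040496890624695 [-43.8  19.3  96.5  -0.   64.3  52.9]
```

View pics/A_side_c260_150.png

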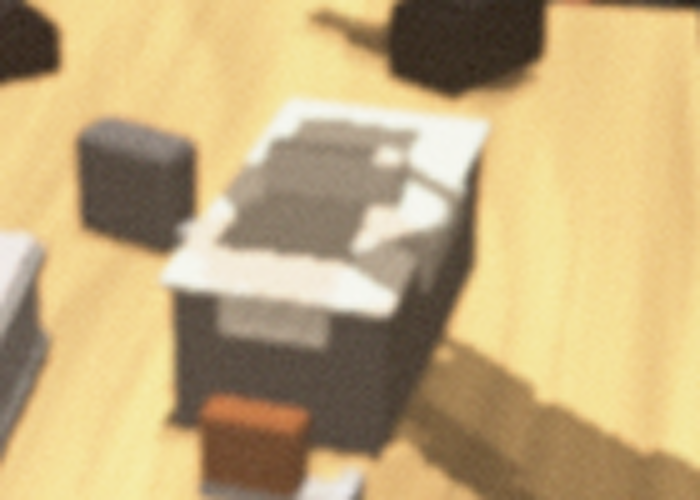

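View pics/A_wrist.png

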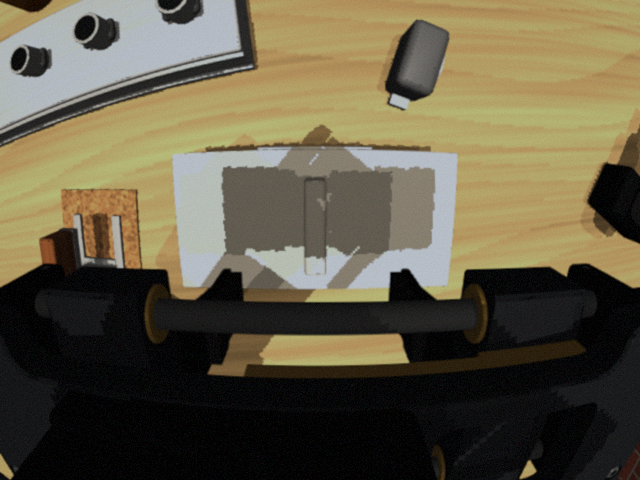

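```bash
python3 -m inch '{"dp":[[0,-17,-5.5],[0,-34,-10.6],[0,-34,-10.6],[0,-34,-10.6],[0,-34,-10.6],[0,-34,-10.6],[0,-34,-10.6],[0,-34,-10.6],[0,-34,-10.6],[0,-34,-10.6],[0,-34,-10.6],[0,-34,-10.6],[0,-34,-10.6],[0,-34,-10.6],[0,-29,-8.7],[0,0,0]],"yaw":[0,0,0,0,0,0,0,0,0,0,0,0,0,0,0,0]}' 87 | head -3; python3 -m inch '{"dp":[[0,0,0],[0,0,0],[0,0,0],[0,0,0],[0,0,0],[0,0,0],[0,0,0],[0,0,0],[0,0,0],[0,0,0],[0,0,0],[0,0,0],[0,0,0],[0,0,0],[0,0,0],[0,0,0],[0,0,0]],"yaw":[-6.4,-6.4,-6.4,-6.4,-6.4,-6.4,-6.4,-6.4,-6.4,-6.4,-6.4,-6.4,-6.4,-6.4,-6.4,0,0]}'
python3 - <<'E'
from h import *
q=np.array([atz("A","wrist",*p,.095) for p in [(173,153),(457,153),(447,289),(183,289)]])[:,:2]
print(q, np.linalg.norm(q[0]-q[1]),np.linalg.norm(q[3]-q[2]),np.linalg.norm(q[0]-q[3]),np.linalg.norm(q[1]-q[2]),q.mean(0))
snap("B",("wrist",)); st()
E
```

```text
time_s: 47.68
position: [0.6445, 0.2075, 0.2592]
tcp_rot: [[-0.002, -0.112, -0.994], [0.003, -0.994, 0.112], [-1.0, -0.002, 0.002]]
time_s: 49.1
position: [0.643, 0.2015, 0.2602]
tcp_rot: [[-0.003, 1.0, -0.015], [-0.001, -0.015, -1.0], [-1.0, -0.003, 0.001]]
force: [0.5, 0.4, -0.1]
opening: 0.997
[[ 0.5137 -0.1469]
 [ 0.4839 -0.4012]
 [ 0.3535 -0.3872]
 [ 0.3839 -0.1305]] 0.2560400945164643 0.2584938103707708 0.13083195328359204 0.1311493804789028 [ 0.43375 -0.26645]
49.15 [0.6432 0.2016 0.2606] [[-0.003, 1.0, -0.015], [-0.0, -0.015, -1.0], [-1.0, -0.003, 0.001]] [-0.8 -0.6 -0.2] 1.0009844131657992 [ 7.9 32.8 72.6 -0.  74.8  8.8]
```

View pics/B_wrist.png

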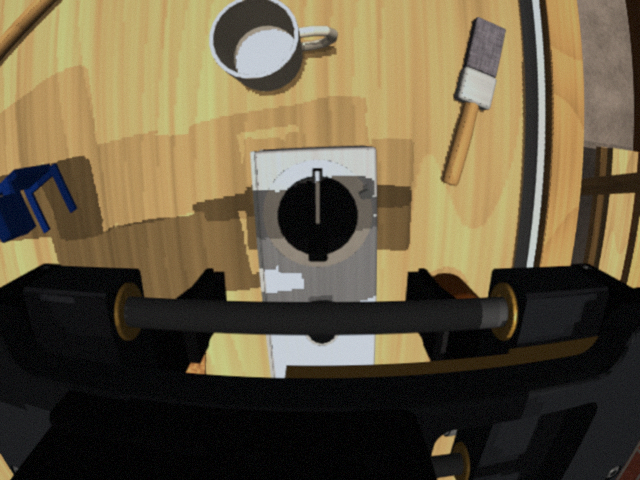

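```bash
python3 - <<'E'
from h import *
crop("B","wrist",245,140,395,275,5)
E
```

```text
(no output)
```

View pics/B_wrist_c245_140.png

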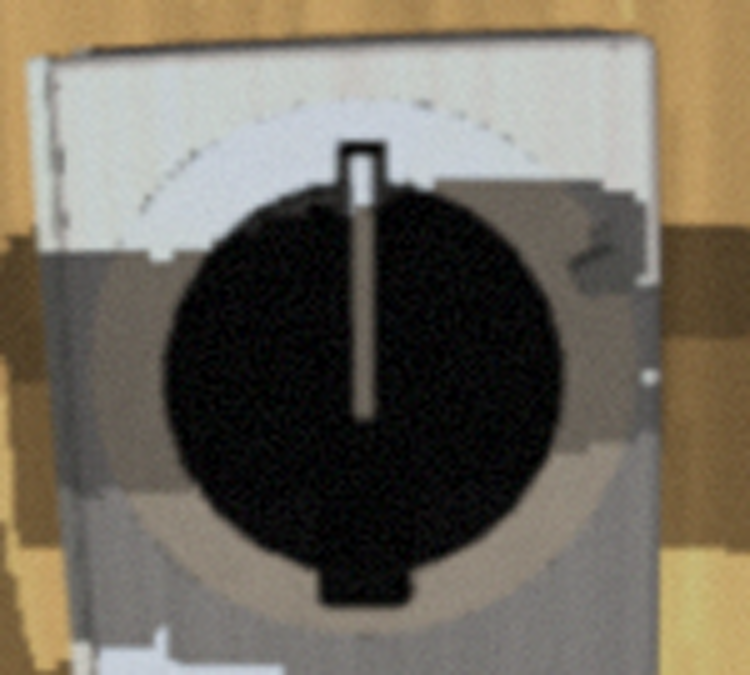

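```bash
python3 - <<'E'
from h import *
def t(c,z): return atz("B","wrist",c[0]/5+245,c[1]/5+140,z)[:2]
for z in (.08,):
  L,R,T,B=[t(c,z) for c in((88,370),(640,365),(362,97),(362,633))]
  print("ring",L,R,T,B,"c",(L[0]+R[0])/2,(T[1]+B[1])/2)
for z in (.082,.088): 
  L,R,T,B=[t(c,z) for c in((163,375),(563,375),(362,180),(362,572))]
  print("disc",z,(L+R)/2,(T+B)/2,np.linalg.norm(L-R))
print("bar L/R at rear", t((320,600),.09),t((410,600),.09),"line",t((362,150),.12),t((365,420),.12))
ax=np.array([.6437,.2027])
for tag,c,o,s in (("B",(572,268),(245,140),5),("B",(590,255),(245,140),5),("B",(610,245),(245,140),5),("d",(272,132),(80,40),4),("d",(280,105),(80,40),4),("d",(265,85),(80,40),4),("d",(293,75),(80,40),4)):
  for z in (.08,.093):
    p=atz(tag,"wrist",c[0]/s+o[0],c[1]/s+o[1],z)[:2]; r=p-ax; print(tag,c,z,p,np.linalg.norm(r).round(4),"ang",(np.degrees(np.arctan2(r[0],r[1]))+1.3).round(1))
im=cv2.imread("pics/B_wrist.png")[170:210,345:385]; im=cv2.resize(cv2.convertScaleAbs(im,alpha=2),None,fx=15,fy=15,interpolation=cv2.INTER_CUBIC); cv2.imwrite("pics/B_ix.png",im)
im=cv2.imread("pics/d_wrist.png")[50:85,135:165]; im=cv2.resize(im,None,fx=16,fy=16,interpolation=cv2.INTER_CUBIC); cv2.imwrite("pics/d_ix.png",im)
E
```

```text
ring [0.5934 0.2037] [0.6947 0.2032] [0.6444 0.2525] [0.643  0.1521] c 0.64405 0.2023
disc 0.082 [0.6439 0.2024] [0.6437  0.20135] 0.07280686780792041
disc 0.088 [0.6439 0.2037] [0.6437 0.2026] 0.07140700245774222
bar L/R at rear [0.6355 0.1622] [0.6519 0.162 ] line [0.6443 0.2464] [0.6441 0.2028]
B (572, 268) 0.08 [0.682  0.2213] 0.0426 ang 65.4
B (572, 268) 0.093 [0.6805 0.2232] 0.0421 ang 62.2
B (590, 255) 0.08 [0.6852 0.2237] 0.0465 ang 64.5
B (590, 255) 0.093 [0.6836 0.2255] 0.046 ang 61.6
B (610, 245) 0.08 [0.6889 0.2255] 0.0506 ang 64.5
B (610, 245) 0.093 [0.6871 0.2272] 0.0498 ang 61.9
d (272, 132) 0.08 [0.6824 0.2233] 0.0438 ang 63.3
d (272, 132) 0.093 [0.6798 0.217 ] 0.0388 ang 69.7
d (280, 105) 0.08 [0.6873 0.2218] 0.0476 ang 67.6
d (280, 105) 0.093 [0.6845 0.2157] 0.0428 ang 73.6
d (265, 85) 0.08 [0.6914 0.2251] 0.0527 ang 66.1
d (265, 85) 0.093 [0.6884 0.2188] 0.0475 ang 71.5
d (293, 75) 0.08 [0.6927 0.2195] 0.0518 ang 72.4
d (293, 75) 0.093 [0.6896 0.2134] 0.0471 ang 78.2
```

View pics/B_ix.png

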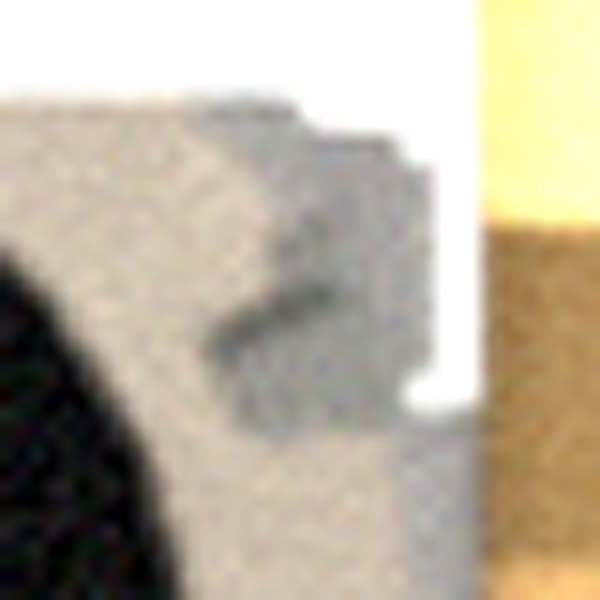

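View pics/d_ix.png

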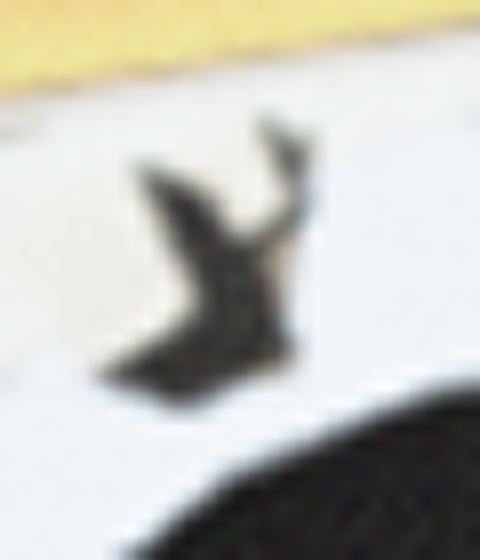

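```bash
python3 -m inch '{"dp":[[10,0.7,-0.9],[25,0,0],[30,0,0],[30,0,0],[30,0,0],[18,0,0],[8,0,0],[2.6,0,0],[0,0,0],[0,0,0]],"yaw":[0,0,0,0,0,0,0,0,0,0]}' 40 
python3 -m inch '{"dp":[[0,0,0],[0,0,0],[0,0,0],[0,0,0],[0,0,0],[0,0,0],[0,0,0]],"yaw":[0,0,0,0,0,0,0]}' 0
```

```text
time_s: 49.98
position: [0.6457, 0.2031, 0.1095]
tcp_rot: [[0.002, 1.0, -0.012], [0.0, -0.012, -1.0], [-1.0, 0.002, -0.0]]
force: [0.2, 0.1, 0.2]
opening: 0.465
time_s: 50.57
position: [0.644, 0.203, 0.1089]
tcp_rot: [[-0.001, 1.0, -0.012], [-0.0, -0.012, -1.0], [-1.0, -0.001, 0.0]]
force: [-3.4, 0.2, 5.8]
opening: 0.18
```

```bash
python3 -m inch '{"dp":[[0,0,0],[0,0,0],[0,0,0],[0,0,0],[0,0,0],[0,0,0],[0,0,0],[0,0,0],[0,0,0],[0,0,0],[0,0,0],[0,0,0],[0,0,0],[0,0,0],[0,0,0],[0,0,0],[0,0,0]],"yaw":[4,4,4,4,4,4,4,4,4,4,4,4,4,4,4,0,0]}' 
python3 -m inch '{"dp":[[0,0,0],[0,0,0],[0,0,0],[0,0,0],[0,0,0],[0,0,0],[-10,0,0],[-20,0,0],[-30,0,0],[-30,0,0],[-20,0,0],[0,0,0],[0,0,0]],"yaw":[0,0,0,0,0,0,0,0,0,0,0,0,0]}' 60
python3 - <<'E'
from h import *
snap("C",("wrist",)); st()
E
```

```text
time_s: 51.98
position: [0.6434, 0.2034, 0.1089]
tcp_rot: [[-0.003, 0.489, -0.872], [0.0, -0.872, -0.489], [-1.0, -0.002, 0.002]]
force: [-4.4, 1.0, 6.0]
opening: 0.181
time_s: 53.07
position: [0.6456, 0.2031, 0.2206]
tcp_rot: [[0.004, 0.49, -0.872], [0.001, -0.872, -0.49], [-1.0, 0.002, -0.004]]
force: [-0.3, 0.3, -0.3]
opening: 0.687
53.1167 [0.6444 0.2029 0.2187] [[0.0, 0.489, -0.872], [0.0, -0.872, -0.489], [-1.0, 0.0, -0.0]] [-1.2  0.  -0.2] 0.6839203267111248 [ 8.  35.1 75.1 -0.  69.8 68.7]
```

View pics/C_wrist.png

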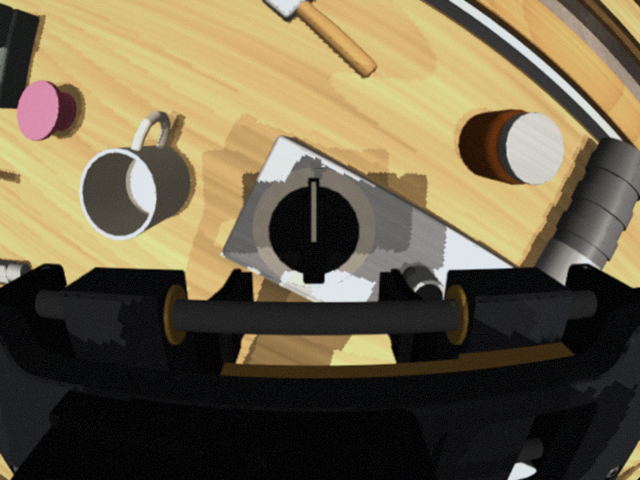

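```bash
python3 - <<'E'
from h import *
im=cv2.imread("pics/C_wrist.png")[145:245,265:365]; im=cv2.resize(cv2.convertScaleAbs(im,alpha=1.8),None,fx=6,fy=6,interpolation=cv2.INTER_CUBIC); cv2.imwrite("pics/C_ix.png",im)
E
```

```text
(no output)
```

View pics/C_ix.png

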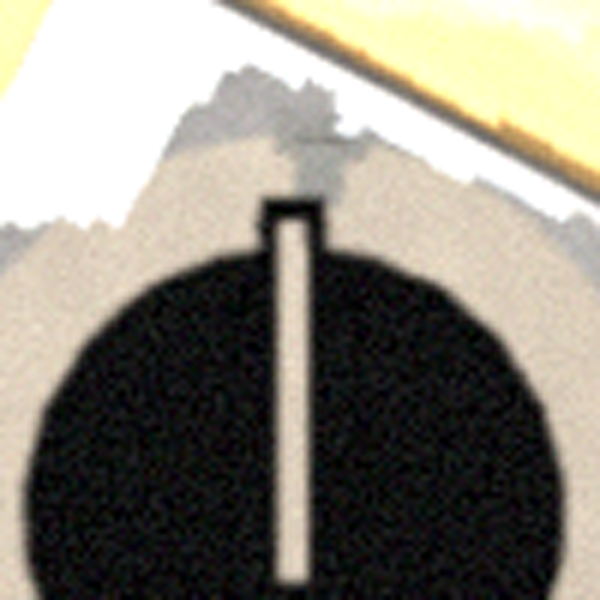

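```bash
python3 -m inch '{"dp":[[0,0,20],[0,0,30],[0,0,30],[0,0,20],[0,0,0],[0,0,0]],"yaw":[0,0,0,0,0,0]}' | head -2
python3 - <<'E'
from h import *
snap("D",("wrist",)); st()
print(atz("C","wrist",323/6+265,168/6+145,.093))
K=proj("D","wrist",[.686,.222,.093]); print(K)
x,y=int(K[0]),int(K[1])
im=cv2.imread("pics/D_wrist.png")[max(0,y-40):y+60,x-60:x+60]; cv2.imwrite("pics/D_ix.png",cv2.resize(im,None,fx=6,fy=6,interpolation=cv2.INTER_CUBIC))
E
```

```text
time_s: 53.62
position: [0.5561, 0.1537, 0.2171]
53.6667 [0.5576 0.1541 0.2175] [[-0.001, 0.489, -0.872], [0.0, -0.872, -0.489], [-1.0, -0.001, 0.001]] [-0.  -0.  -0.1] 0.6928246134829528 [ 4.4 27.7 89.9  0.  62.4 65.1]
[0.6859 0.222  0.093 ]
[320.3  37.2]
```

View pics/D_ix.png

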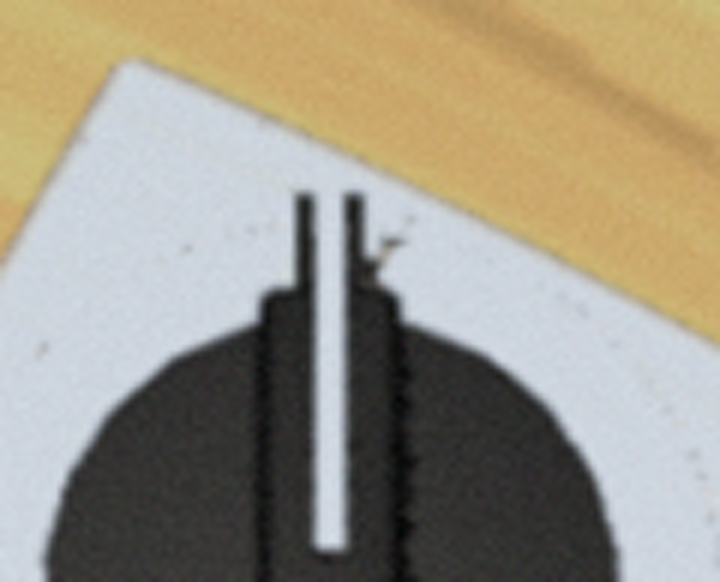

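```bash
python3 - <<'E'
from h import *
p=atz("B","wrist",345+295/15,170+365/15,.093)[:2]; r=p-np.array([.644,.2025]); print(p,np.linalg.norm(r),np.degrees(np.arctan2(r[0],r[1])))
E
python3 -m inch '{"dp":[[0,0,-20],[0,0,-30],[0,0,-30],[0,0,-20],[10,0,0],[25,0,0],[30,0,0],[25,0,0],[15,0,0],[5,0,0],[0,0,0],[0,0,0]],"yaw":[0,0,0,0,0,0,0,0,0,0,0,0]}' 40
```

```text
[0.6851 0.2226] 0.04575172127909508 63.939004260240104
time_s: 54.67
position: [0.645, 0.2031, 0.1083]
tcp_rot: [[0.0, 0.49, -0.872], [0.0, -0.872, -0.49], [-1.0, 0.0, -0.0]]
force: [0.3, 0.2, 0.8]
opening: 0.46
```

```bash
python3 -m inch '{"dp":[[0,0,0],[0,0,0],[0,0,0],[0,0,0],[0,0,0],[0,0,0],[0,0,0],[0,0,0],[0,0,0],[0,0,0],[0,0,0]],"yaw":[0,0,0,0,0,0,1,1,1,1,0]}' 0
python3 -m inch '{"dp":[[0,0,0],[0,0,0],[0,0,0],[0,0,0],[0,0,0],[0,0,0],[-10,0,0],[-20,0,0],[-30,0,0],[-30,0,0],[-20,0,0],[0,0,0],[0,0,0],[0,0,0]],"yaw":[0,0,0,0,0,0,0,0,0,0,0,0,0,0]}' 60
python3 - <<'E'
from h import *
snap("E",("wrist",)); st()
im=cv2.imread("pics/E_wrist.png")[145:245,265:365]; im=cv2.resize(cv2.convertScaleAbs(im,alpha=1.6),None,fx=6,fy=6,interpolation=cv2.INTER_CUBIC); cv2.imwrite("pics/E_ix.png",im)
E
```

```text
time_s: 55.58
position: [0.6446, 0.204, 0.1093]
tcp_rot: [[0.0, 0.426, -0.905], [0.001, -0.905, -0.426], [-1.0, -0.001, -0.001]]
force: [-1.6, 3.5, 5.5]
opening: 0.183
time_s: 56.75
position: [0.6439, 0.2028, 0.2178]
tcp_rot: [[-0.002, 0.427, -0.904], [-0.0, -0.904, -0.427], [-1.0, -0.0, 0.002]]
force: [-0.5, -0.2, -0.6]
opening: 0.686
56.8 [0.6435 0.2027 0.2169] [[-0.003, 0.427, -0.904], [-0.0, -0.904, -0.427], [-1.0, -0.001, 0.003]] [ 0.3 -0.3  0.2] 0.6875545019535034 [ 8.  35.2 75.2 -0.  69.8 72.7]
```

View pics/E_ix.png

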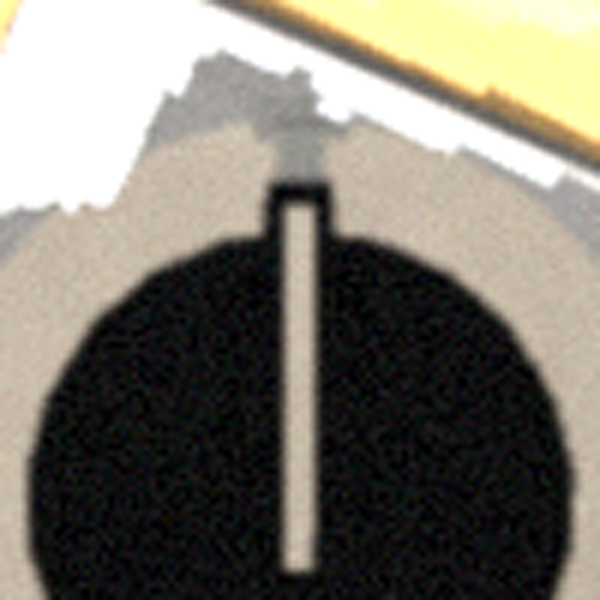

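```bash
python3 -m inch '{"dp":[[-20,0,0],[-20,0,20],[0,0,30],[0,0,30],[0,0,30],[0,0,20],[0,0,0],[0,0,0]],"yaw":[0,0,0,0,0,0,0,0]}' | head -2
python3 - <<'E'
from h import *
snap("F"); st()
crop("F","side",150,150,360,300,3.8)
crop("F","wrist",200,0,440,180,3.3)
E
```

```text
time_s: 57.47
position: [0.5261, 0.1471, 0.2573]
57.6167 [0.5284 0.1477 0.2579] [[0.0, 0.427, -0.904], [0.0, -0.904, -0.427], [-1.0, 0.0, -0.0]] [-0.2  0.5 -0.5] 0.6903655350842147 [ 3.9 22.7 91.5  0.  65.8 68.6]
```

View pics/F_side_c150_150.png

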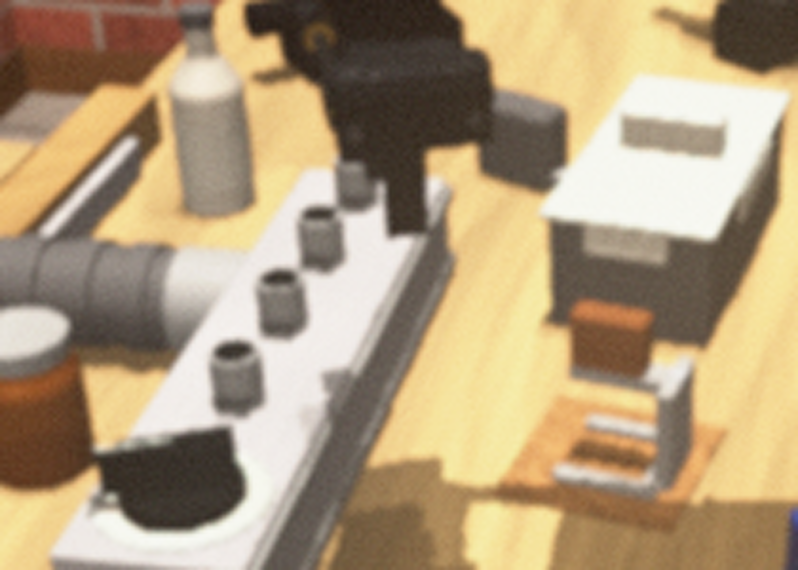

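View pics/F_wrist_c200_0.png

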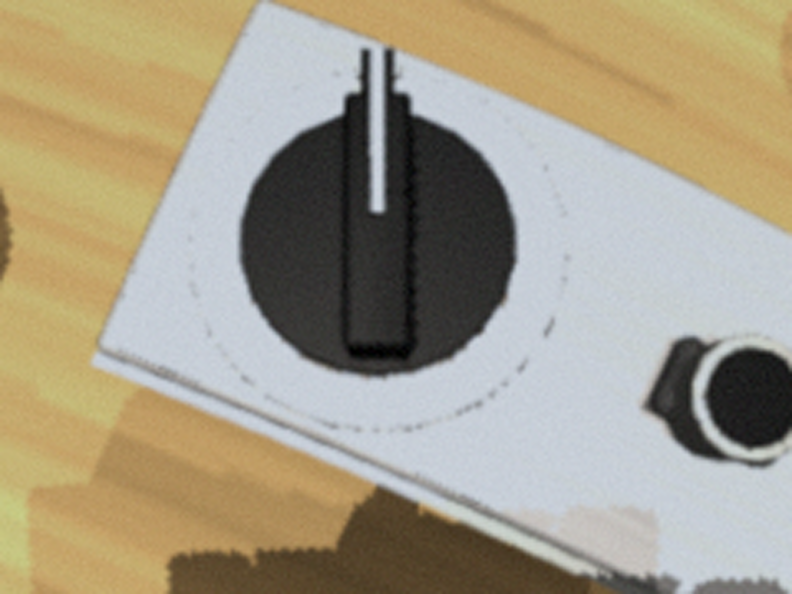

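View pics/F_top.png

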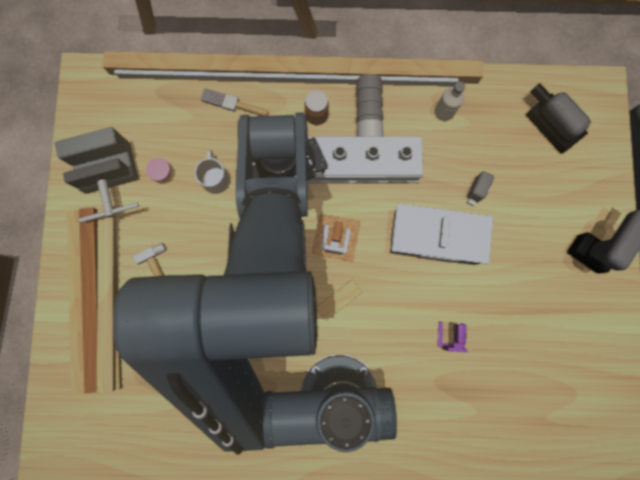

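```bash
python3 - <<'E'
from h import *
crop("F","top",310,205,370,270,9)
E
```

```text
(no output)
```

View pics/F_top_c310_205.png

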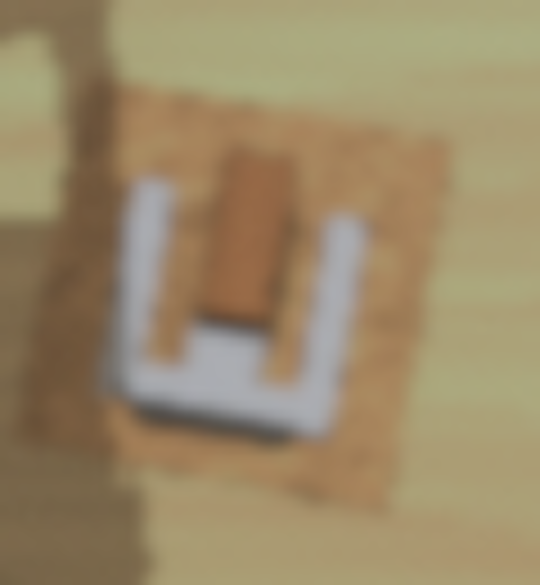

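View pics/u_wrist_c240_100.png

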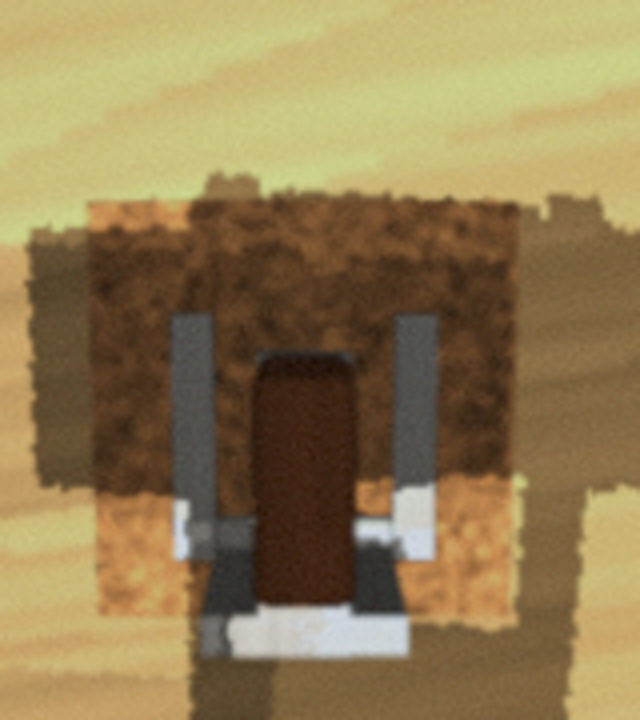

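```bash
python3 - <<'E'
from h import *
st(); print(bot.hand_in())
E
```

```text
57.6167 [0.5284 0.1477 0.2579] [[0.0, 0.427, -0.904], [0.0, -0.904, -0.427], [-1.0, 0.0, -0.0]] [-0.2  0.5 -0.5] 0.6903655350842147 [ 3.9 22.7 91.5  0.  65.8 68.6]
the job is handed in; nothing more can be done
None
```

I finished the job and handed it in at about 57.6 s on the robot's clock; the hand-in gives no verdict.

- **Caps:** Caps 1, 3 and 4 were fitted. I pulled each one off with the puller and stripped it into its own tub compartment. All three were in the tub before I picked up the lid.
- **Lid:** It got knocked a few centimetres during the run, so I measured its position again before lifting it. It gave under about 7 N and came to a hard stop where its origin should sit, 67 mm above the tub's. The push reached about 40 N against that stop. The lid looks level from above and from the side. I could see only the +y end's clip side, so the other end's clip is judged from the height and the level lid.
- **Dial:** The index tab was hard to see, and two measurements of its angle differed by about 1°. I turned the dial to a value between them. The last close-up shows the pointer centred on the tab to within about 1°.
- **Puller:** It stands upright on the cork pad. Close up it is within 1–2 mm of the centre. A coarser reading from the top camera suggested about 4 mm, and I trust the close-up.
- **Rest of the bench:** In the last pictures the visible bystanders and look-alikes stand where they started. The arm hid the blue puller look-alike and the hammer from the top camera. The arm is clear of everything.

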